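Fetch the shoe last from behind the bottles

TASK

First move all three bottles off the dark board and stand them on the empty grey tray. Then fetch the wooden shoe last that was behind them and set it down on its sole in the middle of the white frame on the green mat, lengthwise along the frame (toe at either end), and only after that put every bottle back upright on the centre of the pad of its own colour. Never knock a bottle over.

Things in the scene. Friction and masses are not known exactly. Their poses are not given: they have to be found in the camera images.
- bottle_red_center (a point): Loose white plastic bottle with a red cap and a red band round its lower half; it is a cylinder, 44 mm in diameter, from the foot up to 77 mm, cap 31 mm in diameter, 110 mm tall in all, about 0.16 kg. The point is on its axis, half-way up (55 mm above its foot); z points up along the axis. At the start it stands on the pad of its own colour, up to 4 mm off the pad's centre.
- bottle_blue_center (a point): Loose white plastic bottle with a blue cap and a blue band round its lower half; it is a cylinder, 44 mm in diameter, from the foot up to 77 mm, cap 31 mm in diameter, 110 mm tall in all, about 0.16 kg. The point is on its axis, half-way up (55 mm above its foot); z points up along the axis. At the start it stands on the pad of its own colour, up to 4 mm off the pad's centre.
- bottle_yellow_center (a point): Loose white plastic bottle with a yellow cap and a yellow band round its lower half; it is a cylinder, 44 mm in diameter, from the foot up to 77 mm, cap 31 mm in diameter, 110 mm tall in all, about 0.16 kg. The point is on its axis, half-way up (55 mm above its foot); z points up along the axis. At the start it stands on the pad of its own colour, up to 4 mm off the pad's centre.
- last_center (a point): Loose child's shoe last (solid wooden foot form), light wood, standing on its flat sole behind the row of bottles: 150 mm long, 50 mm wide with upright sides at this point, 68 mm high at the heel, 49 mm high at this point, falling to 15 mm at the toe, about 0.24 kg. The point is at the middle of its length and width, 28 mm above its sole; x points to the toe along its length, y across its width, z up. It is best gripped across its width at this point.
- pad_red: Flat round red pad, 62 mm in diameter, 3 mm thick, fixed on the dark wooden board (12 mm thick) that carries the three pads in a row, about 100 mm apart, and the last. Its rim shows round the foot of the red bottle. The origin is the centre of its underside, on the board's top; a bottle stands on its upper face, 3 mm above the origin.
- pad_blue: Flat round blue pad, 62 mm in diameter, 3 mm thick, fixed on the dark wooden board (12 mm thick) that carries the three pads in a row, about 100 mm apart, and the last. Its rim shows round the foot of the blue bottle. The origin is the centre of its underside, on the board's top; a bottle stands on its upper face, 3 mm above the origin.
- pad_yellow: Flat round yellow pad, 62 mm in diameter, 3 mm thick, fixed on the dark wooden board (12 mm thick) that carries the three pads in a row, about 100 mm apart, and the last. Its rim shows round the foot of the yellow bottle. The origin is the centre of its underside, on the board's top; a bottle stands on its upper face, 3 mm above the origin.
- mat: Thin dark green cutting mat fixed on the table, 260 mm long (x), 150 mm wide (y), 3 mm thick, with a white rectangular frame drawn on it in the middle: inside 178 mm along x by 84 mm along y. The origin is the centre of its underside, on the table; x is the frame's long direction. It lies on the left or on the right, opposite to the tray.
- tray: Shallow grey tray with a thin bright metal rim, fixed on the table, 300 mm long (x) by 130 mm wide (y) outside; its floor is 6 mm above the origin, its rim 5 mm thick and 14 mm high. The origin is the centre of its underside, on the table. It is empty at the start, the side area for the bottles; there is room for three in a row along x, 80 mm apart.
Not all that is in view belongs to the job. What is shaped like the part that bears last_center but orange or purple is not meant.

How it is judged:
By the outcome, as a careful person would: the job done as asked, in the order asked, and still so for the second after the job is handed in, with the robot touching nothing.
It also fails if it takes over 138 s, if anything falls off the work surface, if the arm or the gripper's body presses on something with over 40 N, if the wrist force passes 120 N, or if a joint passes its speed limit or range.

ROBOT

A 6-joint arm with a two-finger parallel gripper is mounted at the origin on the work surface. World frame = base frame: x ahead of the robot, y to its left, z up, the work surface at z = 0. Lengths are in mm, angles in rad, forces in N, time in s.
With the tool pointing down it reaches from about 275 to 1000 mm from the base axis. Payload 8.4 kg.
Tool frame: the origin (TCP) lies at the centre of the arm's flange, where the gripper is bolted on; the fingertips stand 173 mm ahead of it and the grasp point (between the pads) lies 155 mm ahead of it (tcp_to_tips is the distance from the TCP to the fingertips, in mm); z points along the fingers, x is the direction in which the jaws open and shut, and the axes are right-handed (so a half turn about z gives the same grasp; the last joint's range is limited). The gripper opens to 85 mm and grips with 20 to 120 N. Pads are 22 mm wide; open, the fingers measure 114 mm over their backs; the gripper's body (76 mm by 85 mm) begins 54 mm behind the grasp point. The pads swing forward as they close: fully open they stand 13 mm farther back than shut.
Start: joints at [1.302, 0.353, 1.633, -0, 1.155, -0.002], TCP at [164.777, 602.891, 404.681] pointing down, gripper open.
Joint ranges: [-2.63, 2.63], [-0.92, 2.1], [0.06, 2.66], [-1.3, 4.44], [0, 2.69], [-3.02, 3.02]. Speed limits (rad/s): [2.22, 2.22, 2.79, 3.14, 3.14, 3.14].

INTERFACE

Orientations are given as [roll, pitch, yaw] about the fixed x, y, z axes, in that order (R = Rz(yaw) Ry(pitch) Rx(roll)).
In Python, from rig import sense, grab_frame, camera_info, sign_off, tcp_to_tips gives the robot as it stands.
- The arm moves only by the shell command python3 -m creep 'ROWS' [FORCE]. ROWS is text: rows parted by semicolons, each of 5 numbers parted by spaces: the opening in per cent of the stroke, from 0 (shut) to 100 (fully open), then the shift along the tool's x, y, z in cm, then the turn about the tool's z in degrees. In form: fingers tx ty tz roll; .... A call has 1 to 20 rows; each row is the pose to reach, as a shift and turn from the pose measured when the call began, along the tool's axes at that moment; what a row does not reach only later rows make up. A row lasts 1/10 s, in which the tool goes at most 50 mm and 8.59 degrees, less where a joint would pass 70% of its speed; a pose out of reach is approached as far as the arm can. A call with a gripper value outside its range is refused whole. The fingers move at their own pace and stop on an object; FORCE is the grip in N (left out, the last holds). Time passes only in rows, so rows that repeat a pose let the fingers close. It gives the time, the measured TCP pose, the force and the opening at its end, in the units of the state.
- sense(): the state, without advancing time (a new reading comes with each control period).
- grab_frame(name): name is "scene" or "top" or "wrist"; returns (picture, depth): 420x560x3 uint8, blue, green, red; 420x560 float32, mm along the optical axis (not along the pixel's ray), 0 where there is no reading.
- camera_info(name): a dict with "vertical_fov" (degrees; the focal length in pixels is half the picture's height over the tangent of half this angle, whatever the lens; pixels are square), "cx", "cy" (the principal point, pixels), "world_to_cam" (4x4, takes a point from world to camera coordinates). Camera axes: x right, y down, z forward; pixel columns grow to the right and rows downward; lengths in mm; the calibration is good to about 2 mm. A picture is of the moment at which its call begins: read the wrist's pose just before it. camera_info takes no time and is no camera call; for the wrist camera it gives the pose at the moment of the call.
- sign_off(): hands the job in, once; it reports no verdict.
The state is a dict: "clock": time; "qpos": joint angles; "qvel": joint speeds; "joint_efforts": joint torques, N m; "eef_pos": TCP position; "tcp_rot": TCP orientation; "contact_force": force on the tool from outside, world axes, zero at the start; "wrist_torque": the same for the moment, N m; "opening": opening from 0.0 (shut) to 1.0 (fully open).
Only numpy, scipy, OpenCV 4.12 (cv2) and the standard library are available. Lean on these libraries where they do the work, as an engineer would, in place of code of your own. Each camera call takes 0.05 s, during which the arm holds its last target.

## Working session

There is one attempt and no reset: what is moved stays moved. The work goes in short steps, Python scripts to look and compute and a shell command to move; the robot and the scene stay as the last step left them, time stands still between calls to the robot, and variables do not carry over. Pictures are saved under pics/ and viewed, and the job is handed in when it is done.

```bash
ls; mkdir -p pics; python3 - <<'E'
from rig import *
import cv2
print(sense())
for n in("scene","top","wrist"):
    c=camera_info(n);print(n,c)
    p,d=grab_frame(n);cv2.imwrite(f"pics/{n}0.png",p)
    import numpy as np; np.save(f"/tmp/{n}0.npy",d)
E
```

```text
pics
{'clock': 0.0, 'qpos': array([ 1.30161103e+00,  3.53639817e-01,  1.63412538e+00, -3.94629748e-05,
        1.15518580e+00, -2.40623230e-03]), 'qvel': array([ 4.73151116e-04, -2.84863067e-04,  1.10099210e-03,  2.33950440e-05,
        2.16446017e-04, -4.08681245e-04]), 'joint_efforts': array([-2.76808685e-03, -6.05244970e+01, -3.42059648e+01, -3.52195075e-04,
        9.36981523e-03,  2.06298927e-05]), 'eef_pos': array([164.71460391, 602.66623266, 403.97046294]), 'tcp_rot': array([3.14155984e+00, 1.35842589e-03, 1.30403320e+00]), 'contact_force': array([-0.17086106,  0.48414064, -1.4617044 ]), 'wrist_torque': array([ 0.01511868, -0.00713264,  0.05623623]), 'opening': 1.000196709865557}
scene {'vertical_fov': 42.57081269207951, 'cx': 280.42848711832676, 'cy': 214.30500163859747, 'world_to_cam': array([[-5.76696566e-02,  9.98334545e-01, -1.53222714e-03,
         1.12429182e+01],
       [ 8.57521012e-01,  4.87494267e-02, -5.12133974e-01,
        -3.26537820e+02],
       [-5.11206342e-01, -3.08485074e-02, -8.58904212e-01,
         1.60692644e+03],
       [ 0.00000000e+00,  0.00000000e+0
[... 248 characters left out ...]
[-9.89077701e-01, -5.10951338e-03, -1.47306464e-01,
         4.24780004e+02],
       [ 1.47325954e-01, -3.67243162e-03, -9.89081178e-01,
         1.05108060e+03],
       [ 0.00000000e+00,  0.00000000e+00,  0.00000000e+00,
         1.00000000e+00]])}
wrist {'vertical_fov': 64.52044533369592, 'cx': 276.1879513114506, 'cy': 211.49246329050638, 'world_to_cam': array([[ 2.63218256e-01,  9.64735575e-01, -1.19151860e-03,
        -6.24038867e+02],
       [ 9.21039308e-01, -2.50928295e-01,  2.97861687e-01,
        -3.92819897e+01],
       [ 2.87058780e-01, -7.95000694e-02, -9.54608294e-01,
         3.80677113e+02],
       [ 0.00000000e+00,  0.00000000e+00,  0.00000000e+00,
         1.00000000e+00]])}
```

View pics/scene0.png

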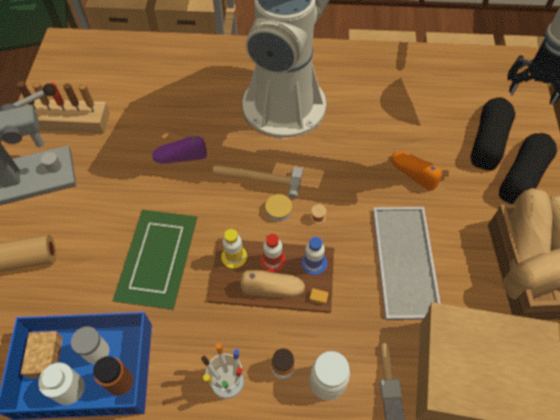

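View pics/top0.png

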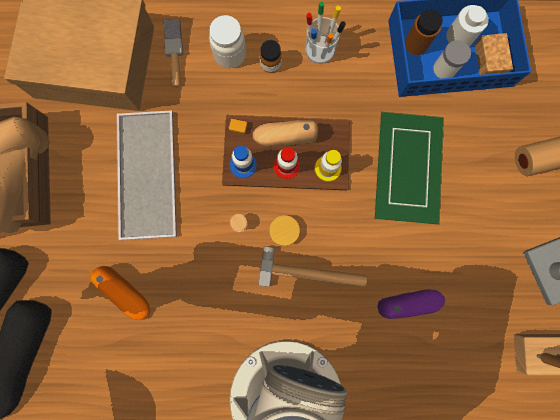

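View pics/wrist0.png

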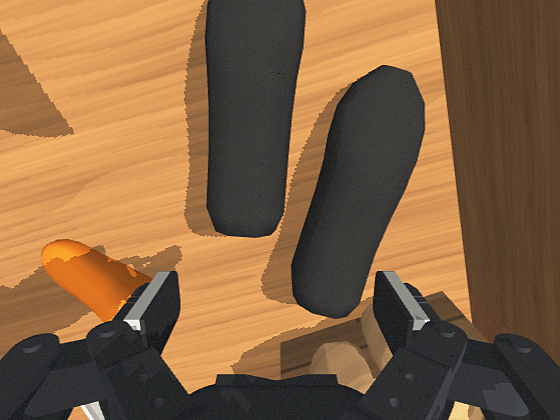

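```bash
cat > h.py <<'E'
import numpy as np,cv2
from rig import *
def f_of(c): return 210/np.tan(np.radians(c["vertical_fov"])/2)
def cloud(d,c):
    v,u=np.mgrid[0:420,0:560]; f=f_of(c)
    P=np.stack([(u-c["cx"])/f*d,(v-c["cy"])/f*d,d],-1)
    M=np.linalg.inv(c["world_to_cam"]); return P@M[:3,:3].T+M[:3,3]
def ray(u,v,z,c):
    f=f_of(c);M=np.linalg.inv(c["world_to_cam"])
    r=M[:3,:3]@np.array([(u-c["cx"])/f,(v-c["cy"])/f,1]);o=M[:3,3]
    return o+r*(z-o[2])/r[2]
def cmask(p):
    h=cv2.cvtColor(p,cv2.COLOR_BGR2HSV).astype(int);H,S,V=h[...,0],h[...,1],h[...,2]
    return dict(red=((H<6)|(H>173))&(S>190)&(V>90),blue=(H>100)&(H<130)&(S>140)&(V>70),yellow=(H>24)&(H<35)&(S>150)&(V>100),green=(H>60)&(H<90)&(S>80)&(V>30),
      wood=(H>8)&(H<22)&(S>60)&(V>120))
E
python3 - <<'E'
from h import *
for n in("top","scene"):
    c=camera_info(n);p=cv2.imread(f"pics/{n}0.png");W=cloud(np.load(f"/tmp/{n}0.npy"),c);m=cmask(p)
    X,Y,Z=W[...,0],W[...,1],W[...,2]
    roi=(X>380)&(X<750)&(abs(Y)<180)
    for k in("red","blue","yellow"):
        a=m[k]&roi
        cap=a&(Z>118);q=W[cap]
        pad=a&(Z<25);
        if len(q): 
            (u,v),r=cv2.minEnclosingCircle(np.argwhere(cap)[:,::-1].astype(np.float32))
            print(n,k,"cap",len(q),q.mean(0).round(1),"circ",ray(u,v,125,c).round(1),"r",round(r*1050/476,1))
        pts=np.argwhere(pad)[:,::-1]
        w=W[pad]; 
        if len(w): print("   pad x",np.percentile(w[:,0],[1,99]).round(1),"y",np.percentile(w[:,1],[1,99]).round(1),"z",np.median(w[:,2]).round(1))
    g=m["green"]&(Y<-100)&(X>350)&(X<750)&(Z<20)
    r=cv2.minAreaRect(W[g][:,:2].astype(np.float32));print("mat",r,np.median(W[g][:,2]))
    white=(p.min(2)>165)&(abs(X-550)<200)&(Y<-170)&(Y>-340)&(Z<15)&(cv2.dilate(g.astype(np.uint8),np.ones((9,9)))>0)
    r=cv2.minAreaRect(W[white][:,:2].astype(np.float32));print("frame",r,white.sum())
    t=(Y>200)&(Y<400)&(Z>9)&(Z<20)&(X>380)&(X<760)&(p.min(2)>120)
    r=cv2.minAreaRect(W[t][:,:2].astype(np.float32));print("tray rim",r)
    t=(Y>220)&(Y<400)&(Z<9)&(X>380)&(X<760)&(cv2.cvtColor(p,cv2.COLOR_BGR2HSV)[...,1]<40)
    if t.sum():print("tray floor",cv2.minAreaRect(W[t][:,:2].astype(np.float32)),np.median(W[t][:,2]))
    l=m["wood"]&(Z>30)&(X>580)&(X<720)&(abs(Y)<140)
    print("last",cv2.minAreaRect(W[l][:,:2].astype(np.float32)),l.sum(),W[l].mean(0))
    b=roi&(Z>8)&(Z<20)&(p.max(2)<130);print("board",cv2.minAreaRect(W[b][:,:2].astype(np.float32)),np.median(W[b][:,2]))
p=cv2.imread("pics/top0.png")[100:200,200:370];cv2.imwrite("pics/crop0.png",cv2.resize(p,None,fx=4,fy=4))
E
```

```text
top red cap 164 [519.4   2.  125.6] circ [519.2   2.  125. ] r 16.2
   pad x [489.8 536.9] y [-27.7  30.8] z 15.6
top blue cap 159 [521.6 100.8 125.7] circ [521.8 100.7 125. ] r 15.8
   pad x [491.5 537. ] y [ 75.1 133.5] z 15.9
top yellow cap 155 [513.8 -93.7 125.7] circ [514.  -93.9 125. ] r 15.5
   pad x [485.2 516.2] y [-115.9  -65.1] z 16.3
mat ((520.8450927734375, -288.43487548828125), (148.400146484375, 257.6456604003906), 85.12592315673828) 3.712010621326499
frame ((521.492431640625, -289.36376953125), (89.93376922607422, 183.5963134765625), 85.02172088623047) 146
tray rim ((513.1422119140625, 330.86334228515625), (273.052001953125, 131.05860900878906), 3.641599416732788)
tray floor ((512.7618408203125, 330.0226135253906), (267.765625, 127.85614776611328), 2.8988118171691895) 6.81014009282103
last ((599.0029907226562, 36.32763671875), (200.04441833496094, 42.0138053894043), 85.54317474365234) 931 [597.55827822  21.36672412  55.74184895]
board ((553.8997802734375, 2.7400970458984375), (294.3564453125, 170.4331512451172), 87.86693572998047) 12.996195266146628
scene red cap 97 [
[... 202 characters left out ...]
6] y [ 93.7 128.6] z 14.5
scene yellow cap 116 [515.9 -96.3 125. ] circ [516.4 -96.2 125. ] r 13.8
   pad x [465.7 545.8] y [-112.5  -66.8] z 14.7
mat ((0.0, 0.0), (0.0, 0.0), 0.0) nan
frame ((0.0, 0.0), (0.0, 0.0), 0.0) 0
tray rim ((513.047119140625, 328.62640380859375), (273.6935729980469, 131.2083282470703), 3.8549606800079346)
tray floor ((512.3759765625, 328.5042724609375), (272.8411560058594, 129.46490478515625), 3.8957884311676025) 5.269866860349794
last ((600.4384155273438, 32.34635925292969), (201.64486694335938, 47.39602279663086), 84.71524047851562) 1060 [602.10402778  10.27163998  55.15311915]
board ((512.48193359375, 1.159423828125), (292.4338684082031, 258.00518798828125), 88.12493896484375) 11.875013764973346
  return _methods._mean(a, axis=axis, dtype=dtype,
  ret = ret.dtype.type(ret / rcount)
```

View pics/crop0.png

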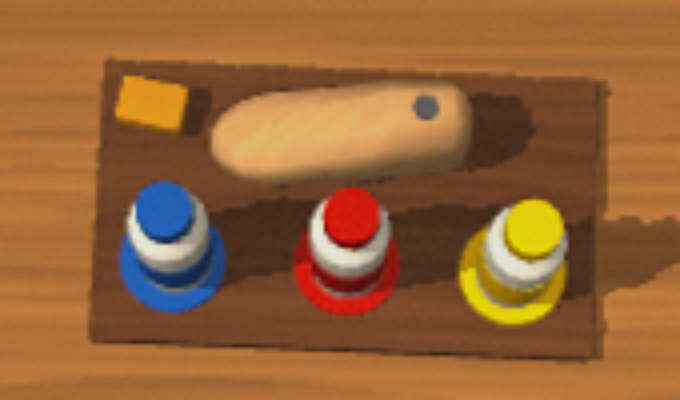

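```bash
python3 - <<'E'
from h import *
for n in("top","scene"):
    c=camera_info(n);p=cv2.imread(f"pics/{n}0.png");W=cloud(np.load(f"/tmp/{n}0.npy"),c);m=cmask(p)
    X,Y,Z=W[...,0],W[...,1],W[...,2]
    hsv=cv2.cvtColor(p,cv2.COLOR_BGR2HSV)
    def big(mask):
        k,l,s,_=cv2.connectedComponentsWithStats(mask.astype(np.uint8));return l==1+s[1:,4].argmax()
    def rect(mask,z):
        q=np.array([ray(u,v,z,c)[:2] for v,u in np.argwhere(mask)],np.float32)
        r=cv2.minAreaRect(q);b=cv2.boxPoints(r)
        e=b[1]-b[0],b[2]-b[1];e=max(e,key=np.linalg.norm);a=np.degrees(np.arctan(e[1]/e[0]))
        return np.round(r[0],1),np.round(r[1],1),"long-axis deg",round(float(a),2)
    t=big((hsv[...,1]<45)&(Y>230)&(Y<430)&(X>300)&(X<720)&(Z<22));print(n,"tray",rect(t,10))
    g=big(((hsv[...,0]>50)&(hsv[...,0]<90)&(hsv[...,1]>60))&(Y<-150)&(X>300)&(X<750)&(Z<25));print("mat",rect(g,3))
    mm=cv2.morphologyEx(g.astype(np.uint8),cv2.MORPH_CLOSE,np.ones((9,9)))>0
    w=mm&(hsv[...,1]<90)&(hsv[...,2]>120);print("frame",rect(w,3),w.sum())
    l=big((m["wood"])&(Z>22)&(X>560)&(X<720)&(abs(Y)<140));q=W[l]
    print("last",cv2.minAreaRect(q[:,:2].astype(np.float32)),l.sum())
    for a,b in((22,35),(35,45),(45,60),(60,90)):
        s=q[(q[:,2]>a)&(q[:,2]<b)];print(a,b,np.percentile(s,[2,98],axis=0).round(0).tolist())
    ly=[ (y,s[:,0].min().round(),s[:,0].max().round(),s[:,2].max().round()) for y in range(-60,121,15) for s in [q[abs(q[:,1]-y)<4]] if len(s)]
    print(ly)
E
```

```text
top tray (array([499.5, 330.4]), array([301.5, 131.4]), 'long-axis deg', 3.92)
mat (array([ 520.7, -288.9]), array([148.5, 258. ]), 'long-axis deg', -4.93)
frame (array([ 521.4, -289. ]), array([ 89.8, 184.6]), 'long-axis deg', -5.6) 12
last ((591.616455078125, 8.3946533203125), (50.52418899536133, 144.18978881835938), 2.146777391433716) 1219
22 35 [[566.0, 33.0, 24.0], [612.0, 80.0, 35.0]]
35 45 [[568.0, 7.0, 35.0], [614.0, 71.0, 45.0]]
45 60 [[569.0, -36.0, 45.0], [613.0, 49.0, 60.0]]
60 90 [[573.0, -61.0, 60.0], [612.0, 11.0, 82.0]]
[(-60, np.float64(576.0), np.float64(609.0), np.float64(79.0)), (-45, np.float64(573.0), np.float64(612.0), np.float64(83.0)), (-30, np.float64(572.0), np.float64(612.0), np.float64(83.0)), (-15, np.float64(569.0), np.float64(614.0), np.float64(77.0)), (0, np.float64(567.0), np.float64(614.0), np.float64(72.0)), (15, np.float64(568.0), np.float64(613.0), np.float64(62.0)), (30, np.float64(567.0), np.float64(616.0), np.float64(55.0)), (45, np.float64(567.0), np.float64(615.0), np.float64(50.0)), (60, np.float64(569.0), np.float64(615.0), np.float64(45.0)), (75, np.float64(574.0), np.float64(605.0), np.float64(39.0))]
scene tray (array([499.1, 327.7]), array([301.3, 131.6]), 'long-axis deg', 3.88)
mat (array([ 522.4, -291.1]), array([ 77.1, 168.5]), 'long-axis deg', -5.45)Traceback (most recent call last):
  File "<stdin>", line 16, in <module>
  File "<stdin>", line 10, in rect
cv2.error: OpenCV(4.12.0) /io/opencv/modules/imgproc/src/convhull.cpp:143: error: (-215:Assertion failed) total >= 0 && (depth == CV_32F || depth == CV_32S) in function 'convexHull'
```

```bash
cat >> h.py <<'E'
from scipy.spatial.transform import Rotation as Ro
def rel(x,y,z,yawdeg,base=None):
    s=sense();R=Ro.from_euler('xyz',s["tcp_rot"]);e=s["eef_pos"]
    t=R.inv().apply(np.array([x,y,z])-e)/10
    y0=np.degrees(s["tcp_rot"][2]);dr=-((yawdeg-y0+180)%360-180)
    print("cm",t.round(2),"roll",round(dr,1),"| now",e.round(1),"yaw",round(y0,1),"q6",round(s["qpos"][5],2))
E
python3 -c "
from h import *
rel(523,100,380,87.7)"
```

```text
cm [-39.05  47.81   2.46] roll -13.0 | now [164.7 602.7 404.1] yaw 74.7 q6 -0.0
```

```bash
python3 -m creep '100 -2 2.4 0 -1; 100 -4 4.8 0 -2; 100 -7 8.4 0.3 -3; 100 -10 12 0.6 -4; 100 -13 16 0.9 -5; 100 -16 19.6 1.2 -6; 100 -19 23.2 1.4 -7; 100 -22 27 1.6 -8; 100 -25 30.6 1.8 -9; 100 -28 34.3 2 -10; 100 -31 38 2.2 -11; 100 -34 41.6 2.4 -12; 100 -36 44 2.4 -13; 100 -38 46.5 2.4 -13; 100 -39 47.8 2.4 -13; 100 -39 47.8 2.4 -13; 100 -39 47.8 2.4 -13' 40
python3 - <<'E'
from h import *
rel(523,100,380,87.7)
c=camera_info("wrist");p,d=grab_frame("wrist");cv2.imwrite("pics/w1.png",p);np.save("/tmp/w1.npy",d)
W=cloud(d,c);m=cmask(p)
for k in("red","blue","yellow"):
    a=m[k]&(W[...,2]>118)&(abs(W[...,1])<150);
    if a.sum():
        (u,v),r=cv2.minEnclosingCircle(np.argwhere(a)[:,::-1].astype(np.float32));print(k,u,v,ray(u,v,125,c),W[a].mean(0))
E
```

```text
clock: 1.85
eef_pos: [522.6, 100.8, 380.3]
tcp_rot: [-3.14, 0.001, 1.53]
contact_force: [0.6, -0.6, -0.2]
opening: 1.002
cm [-0.08  0.04  0.03] roll -0.0 | now [522.6 100.8 380.3] yaw 87.7 q6 -1.34
red 162.0 203.5 [507.35556892  20.36941363 125.        ] [519.17309325   3.19630937 127.51758542]
blue 278.305419921875 200.472900390625 [508.42059292 102.41838374 125.        ] [521.27901154 100.30421263 128.05975915]
yellow 54.5 205.5 [505.78264673 -55.7839717  125.        ] [515.45132702 -88.09493775 127.95300984]
```

View pics/w1.png

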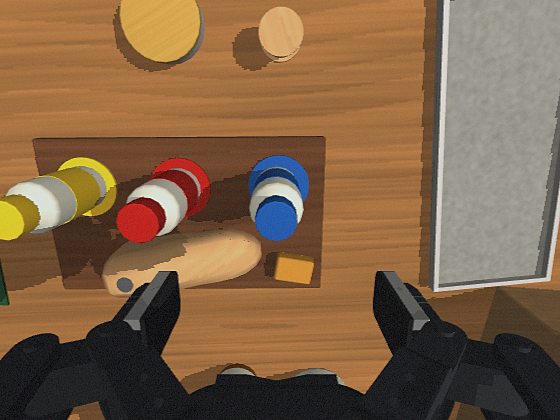

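The wrist view shows the blue cap at (276,217), red at (142,220) and yellow at (10,222). The plain-wood last behind them is at (180,260), with its heel hole at (125,285). It could be confused with the orange last (top view 120,293), the purple one (411,304), the wooden ones in the crate (15,150) and the roll (540,157). I choose the one on the board behind the bottles. Now descending on blue.

```bash
python3 -m creep '100 -0.1 0 2 0; 100 -0.1 0 5 0; 100 -0.1 0 8 0; 100 -0.1 0 11 0; 100 -0.1 0 13 0; 100 -0.1 0 14.3 0; 100 -0.1 0 14.9 0; 100 -0.1 0 14.9 0; 35 -0.1 0 14.9 0; 35 -0.1 0 14.9 0; 35 -0.1 0 14.9 0; 35 -0.1 0 14.9 0; 35 -0.1 0 14.9 0; 35 -0.1 0 14.9 0; 35 -0.1 0 14.9 0; 35 -0.1 0 14.9 0' 40
python3 - <<'E'
from h import *
print(sense()["opening"])
for n in("scene",):
    p,d=grab_frame(n);cv2.imwrite("pics/s1.png",cv2.resize(p[180:320,180:360],None,fx=4,fy=4))
E
```

```text
clock: 3.5
eef_pos: [522.6, 100.1, 232.4]
tcp_rot: [3.141, 0.0, 1.531]
contact_force: [-0.6, 0.4, 5.4]
opening: 0.505
0.50487705554148
```

View pics/s1.png

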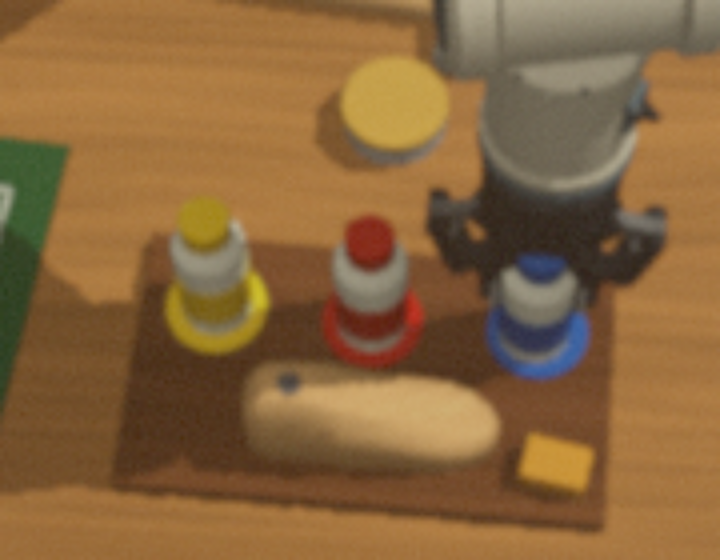

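```bash
python3 -m creep '35 0 0 -0.5 0; 35 0 0 -1.5 0; 35 0 0 -3.5 0; 35 0 0 -6 0; 35 0 0 -7 0; 35 0 0 -7 0' 40
python3 -c "
from h import *
print(sense()['opening'],sense()['contact_force'])
rel(579,334.5,300,93.9);rel(579,334.5,225,93.9)"
```

```text
clock: 4.15
eef_pos: [523.1, 100.2, 304.1]
tcp_rot: [3.138, -0.0, 1.531]
contact_force: [0.1, -0.7, -1.5]
opening: 0.504
0.5035206481615623 [ 0.08515133 -0.71594587 -1.48359817]
cm [23.63  4.65  0.44] roll -6.2 | now [523.1 100.2 304.1] yaw 87.7 q6 -1.34
cm [23.63  4.62  7.94] roll -6.2 | now [523.1 100.2 304.1] yaw 87.7 q6 -1.34
```

```bash
python3 -m creep '35 1 0.2 0 0; 35 3 0.6 0 -1; 35 5.5 1.1 0 -2; 35 8 1.6 0 -3; 35 11 2.2 0 -4; 35 14 2.8 0 -5; 35 17 3.4 0 -6; 35 20 4 0 -6; 35 22 4.4 0 -6; 35 23.1 4.6 0 -6; 35 23.6 4.6 0 -6; 35 23.6 4.6 0 -6; 35 23.6 4.6 2 -6; 35 23.6 4.6 4 -6; 35 23.6 4.6 6 -6; 35 23.6 4.6 7 -6; 35 23.6 4.6 7.5 -6; 35 23.6 4.6 7.7 -6; 35 23.6 4.6 7.7 -6; 35 23.6 4.6 7.7 -6' 40
python3 -c "
from h import *
rel(579,334.5,224,93.9);print(sense()['contact_force'])"
```

```text
clock: 6.15
eef_pos: [579.1, 334.4, 228.3]
tcp_rot: [3.137, -0.001, 1.635]
contact_force: [0.9, -0.1, -2.0]
opening: 0.502
cm [ 0.01 -0.01  0.43] roll -0.2 | now [579.1 334.4 228.3] yaw 93.7 q6 -1.11
[ 0.89182979 -0.08341479 -2.02188991]
```

```bash
python3 -m creep '35 0 0 0.2 0; 35 0 0 0.4 0; 35 0 0 0.5 0; 35 0 0 0.5 0; 35 0 0 0.5 0' 40
python3 -c "
from h import *
print(sense()['eef_pos'],sense()['contact_force'])"
```

```text
clock: 6.65
eef_pos: [579.2, 334.4, 223.5]
tcp_rot: [3.136, -0.001, 1.636]
contact_force: [0.4, 0.7, 1.5]
opening: 0.506
[579.24207839 334.42185257 223.45296299] [0.41103542 0.65176103 1.45610793]
```

```bash
python3 -m creep '60 0 0 0 0; 80 0 0 0 0; 100 0 0 0 0; 100 0 0 0 0; 100 0 0 0 0; 100 0 0 -1 0; 100 0 0 -4 0; 100 0 0 -8 0; 100 0 0 -11 0; 100 0 0 -14 0; 100 0 0 -14 0'
python3 - <<'E'
from h import *
rel(520.5,1,380,87.7)
p,d=grab_frame("scene");cv2.imwrite("pics/s2.png",p)
E
```

```text
clock: 7.75
eef_pos: [579.6, 334.9, 369.3]
tcp_rot: [3.129, -0.004, 1.636]
contact_force: [1.2, 0.0, 0.4]
opening: 1.0
cm [-32.93  -8.04  -1.32] roll 6.0 | now [579.6 334.9 369.3] yaw 93.7 q6 -1.11
```

View pics/s2.png

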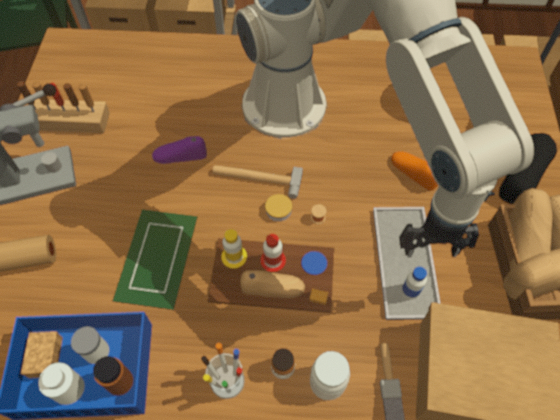

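```bash
python3 -m creep '100 -1 -0.2 0 0; 100 -3 -0.7 0 1; 100 -6 -1.4 0 2; 100 -9.5 -2.3 -0.5 3; 100 -13 -3.2 -0.8 4; 100 -17 -4.2 -1 5; 100 -21 -5.1 -1.2 6; 100 -25 -6.1 -1.3 6; 100 -28.5 -7 -1.3 6; 100 -31 -7.6 -1.3 6; 100 -32.5 -7.9 -1.3 6; 100 -32.9 -8 -1.3 6; 100 -32.9 -8 -1.3 6; 100 -32.9 -8 -1.3 6; 100 -32.9 -8 -1.3 6' 40
python3 - <<'E'
from h import *
rel(520.5,1,231,87.7);print(sense()["tcp_rot"])
c=camera_info("wrist");p,d=grab_frame("wrist");cv2.imwrite("pics/w2.png",p)
W=cloud(d,c);m=cmask(p);np.save("/tmp/w2.npy",d)
for k in("red","blue","yellow"):
    a=m[k]&(abs(W[...,1])<150)
    for nm,b in(("cap",a&(W[...,2]>122)),("low",a&(W[...,2]<26))):
        if b.sum(): q=W[b];print(k,nm,q.mean(0).round(1),np.percentile(q,[1,99],axis=0).round(1).tolist())
rel(520.5,1,231,87.7);print(sense()["tcp_rot"])
E
```

```text
clock: 9.3
eef_pos: [520.6, 2.0, 377.8]
tcp_rot: [3.132, -0.004, 1.532]
contact_force: [0.2, 0.1, -1.1]
opening: 1.006
cm [-0.16 -0.14 14.68] roll 0.1 | now [520.6   2.  377.8] yaw 87.8 q6 -1.53
[ 3.13227468 -0.00424377  1.53195346]
red cap [519.4   0.9 127.8] [[505.7, -13.3, 123.4], [534.4, 14.6, 128.0]]
red low [506.2   2.   16.1] [[490.7, -29.1, 13.6], [532.2, 30.7, 17.8]]
blue cap [484.7 -27.3 308.5] [[444.7, -62.1, 265.3], [531.9, 4.8, 347.4]]
blue low [521.3 102.2  16.2] [[493.0, 73.3, 14.2], [550.8, 131.4, 17.9]]
yellow cap [514.  -94.3 127.6] [[500.6, -108.8, 124.7], [528.2, -80.7, 128.0]]
yellow low [497.1 -87.8  16.1] [[485.8, -119.7, 13.4], [518.1, -66.3, 18.3]]
cm [-0.16 -0.14 14.68] roll 0.1 | now [520.5   1.9 377.9] yaw 87.8 q6 -1.53
[ 3.13218566 -0.00419722  1.53200259]
```

View pics/w2.png

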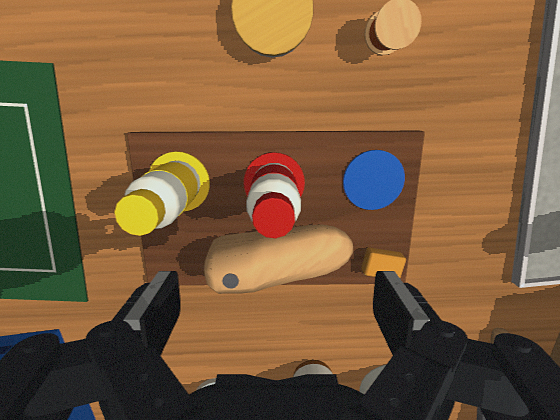

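```bash
cat >> h.py <<'E'
def relg(x,y,z,yawdeg):
    "target for grasp point (155 ahead of TCP)"
    s=sense();R=Ro.from_euler('xyz',s["tcp_rot"]);g=s["eef_pos"]+R.apply([0,0,155])
    t=R.inv().apply(np.array([x,y,z])-g)/10
    y0=np.degrees(s["tcp_rot"][2]);dr=-((yawdeg-y0+180)%360-180)
    zt=R.apply([0,0,1])
    print("cm",t.round(2),"roll",round(dr,1),"| grasp",g.round(1),"yaw",round(y0,1),"tilt mrad",(zt[:2]*1000).round(1),"F",s["contact_force"].round(1),"op",round(s["opening"],3))
E
python3 -c "
from h import *
relg(520.5,1,76,87.7)"
```

```text
cm [-0.22 -0.28 14.68] roll 0.1 | grasp [522.    2.5 222.9] yaw 87.8 tilt mrad [9.6 3.8] F [0.  0.3 0.7] op 1.001
```

```bash
python3 -m creep '100 -0.2 -0.2 2 0; 100 -0.2 -0.2 5 0; 100 -0.2 -0.2 8 0; 100 -0.2 -0.2 11 0; 100 -0.2 -0.2 13 0; 100 -0.2 -0.2 14.2 0; 100 -0.2 -0.2 14.7 0; 100 -0.2 -0.2 14.7 0; 35 -0.2 -0.2 14.7 0; 35 -0.2 -0.2 14.7 0; 35 -0.2 -0.2 14.7 0; 35 -0.2 -0.2 14.7 0; 35 -0.2 -0.2 14.7 0; 35 -0.2 -0.2 14.7 0; 35 -0.2 -0.2 14.7 0; 35 -0.2 -0.2 14.7 0' 40
python3 -c "
from h import *
relg(520.5,1,76,87.7)"
python3 -m creep '35 0 0 -0.5 0; 35 0 0 -1.5 0; 35 0 0 -3.5 0; 35 0 0 -6 0; 35 0 0 -7 0; 35 0 0 -7 0; 35 0 0 -7 0; 35 0 0 -7 0' 40
python3 -c "
from h import *
relg(499,329,145,93.9)
relg(499,329,69,93.9)"
```

```text
clock: 10.95
eef_pos: [520.2, 0.5, 231.8]
tcp_rot: [3.131, -0.004, 1.532]
contact_force: [-0.2, -1.0, 5.6]
opening: 0.5
cm [-0.01 -0.14  0.08] roll 0.1 | grasp [521.9   1.   76.8] yaw 87.8 tilt mrad [11.   3.7] F [-0.2 -1.   5.6] op 0.5
clock: 11.75
eef_pos: [519.0, 0.2, 300.8]
tcp_rot: [3.132, -0.004, 1.532]
contact_force: [0.3, -0.5, -1.3]
opening: 0.501
cm [32.71 -3.41  0.18] roll -6.1 | grasp [520.4   0.8 145.8] yaw 87.8 tilt mrad [9.3 3.7] F [ 0.3 -0.5 -1.3] op 0.501
cm [32.68 -3.48  7.78] roll -6.1 | grasp [520.4   0.8 145.8] yaw 87.8 tilt mrad [9.3 3.7] F [ 0.3 -0.5 -1.3] op 0.501
```

```bash
python3 -m creep '35 1 -0.1 0 0; 35 3 -0.3 0 -1; 35 6 -0.6 0 -2; 35 10 -1 0 -3; 35 14 -1.5 0 -4; 35 18 -1.9 0 -5; 35 22 -2.3 0 -6; 35 26 -2.7 0 -6; 35 29 -3 0 -6; 35 31.5 -3.3 0 -6; 35 32.6 -3.4 0 -6; 35 32.7 -3.4 0 -6; 35 32.7 -3.4 2 -6; 35 32.7 -3.4 4 -6; 35 32.7 -3.4 6 -6; 35 32.7 -3.4 7 -6; 35 32.7 -3.4 7.4 -6; 35 32.7 -3.4 7.4 -6; 35 32.7 -3.4 7.4 -6' 40
python3 -c "
from h import *
relg(499,329,68,93.9)"
```

```text
clock: 13.65
eef_pos: [498.7, 328.5, 228.6]
tcp_rot: [3.131, -0.004, 1.636]
contact_force: [1.0, 0.6, -1.2]
opening: 0.503
cm [-0.01 -0.14  0.55] roll -0.1 | grasp [500.3 329.2  73.6] yaw 93.8 tilt mrad [10.2  4.2] F [ 1.   0.6 -1.2] op 0.503
```

```bash
python3 -m creep '35 0 0 0.2 0; 35 0 0 0.4 0; 35 0 0 0.6 0; 35 0 0 0.6 0; 35 0 0 0.6 0; 35 0 0 0.6 0' 40
python3 -c "
from h import *
relg(499,329,68,93.9)"
```

```text
clock: 14.25
eef_pos: [499.0, 328.7, 222.8]
tcp_rot: [3.131, -0.004, 1.637]
contact_force: [0.2, -0.6, 2.9]
opening: 0.506
cm [-0.03 -0.16 -0.02] roll -0.1 | grasp [500.6 329.4  67.8] yaw 93.8 tilt mrad [10.7  4.5] F [ 0.2 -0.6  2.9] op 0.506
```

```bash
python3 -m creep '60 0 0 0 0; 80 0 0 0 0; 100 0 0 0 0; 100 0 0 0 0; 100 0 0 0 0; 100 0 0 -1 0; 100 0 0 -4 0; 100 0 0 -8 0; 100 0 0 -11 0; 100 0 0 -13.5 0; 100 0 0 -14 0; 100 0 0 -14 0; 100 0 0 -14 0; 100 0 0 -14 0'
python3 -c "
from h import *
relg(515,-94.5,215,87.7)"
```

```text
clock: 15.65
eef_pos: [497.1, 327.7, 361.4]
tcp_rot: [3.133, -0.003, 1.636]
contact_force: [-0.7, -0.7, -0.1]
opening: 0.998
cm [-42.29  -1.11  -0.98] roll 6.1 | grasp [498.4 328.2 206.4] yaw 93.8 tilt mrad [8.7 3.2] F [-0.7 -0.7 -0.1] op 0.998
```

```bash
python3 -m creep '100 -1 0 0 0; 100 -3 -0.1 -0.3 1; 100 -6 -0.2 -0.6 2; 100 -10 -0.3 -0.8 3; 100 -14 -0.4 -1 4; 100 -18 -0.5 -1 5; 100 -22 -0.6 -1 6; 100 -26 -0.7 -1 6; 100 -30 -0.8 -1 6; 100 -34 -0.9 -1 6; 100 -38 -1 -1 6; 100 -41 -1.1 -1 6; 100 -42 -1.1 -1 6; 100 -42.3 -1.1 -1 6; 100 -42.3 -1.1 -1 6; 100 -42.3 -1.1 -1 6; 100 -42.3 -1.1 -1 6' 40
python3 - <<'E'
from h import *
relg(515,-94.5,76,87.7)
c=camera_info("wrist");p,d=grab_frame("wrist");cv2.imwrite("pics/w3.png",p)
W=cloud(d,c);m=cmask(p)
for k in("red","blue","yellow"):
    a=m[k]&(abs(W[...,1])<150)
    for nm,b in(("cap",a&(W[...,2]>122)&(W[...,2]<140)),("low",a&(W[...,2]<26))):
        if b.sum(): q=W[b];print(k,nm,q.mean(0).round(1),np.percentile(q,[1,99],axis=0).round(1).tolist())
E
```

```text
clock: 17.35
eef_pos: [513.7, -94.1, 370.1]
tcp_rot: [3.133, -0.004, 1.533]
contact_force: [0.6, -0.1, 0.3]
opening: 0.999
cm [-0.15 -0.12 13.91] roll 0.1 | grasp [515.  -93.5 215.1] yaw 87.8 tilt mrad [8.5 3.4] F [ 0.6 -0.1  0.3] op 0.999
red low [519.9   0.6  16.1] [[491.5, -28.5, 14.1], [549.4, 29.8, 17.8]]
blue low [521.2 102.   16.1] [[492.8, 72.8, 14.3], [550.6, 131.4, 17.8]]
yellow cap [514.4 -95.2 126.2] [[500.9, -109.0, 124.7], [528.3, -81.3, 127.7]]
yellow low [498.4 -86.9  16.2] [[485.9, -119.1, 13.9], [526.0, -65.4, 17.8]]
```

```bash
python3 -m creep '100 -0.1 0 2 0; 100 -0.2 0 5 0; 100 -0.2 0 8 0; 100 -0.2 0 10.5 0; 100 -0.2 0 12.5 0; 100 -0.2 0 13.5 0; 100 -0.2 0 13.9 0; 100 -0.2 0 13.9 0; 35 -0.2 0 13.9 0; 35 -0.2 0 13.9 0; 35 -0.2 0 13.9 0; 35 -0.2 0 13.9 0; 35 -0.2 0 13.9 0; 35 -0.2 0 13.9 0; 35 -0.2 0 13.9 0; 35 -0.2 0 13.9 0' 40
python3 -c "
from h import *
relg(515,-94.5,76,87.7)"
python3 -m creep '35 0 0 -0.5 0; 35 0 0 -1.5 0; 35 0 0 -3.5 0; 35 0 0 -6 0; 35 0 0 -7 0; 35 0 0 -7 0; 35 0 0 -7 0; 35 0 0 -7 0' 40
python3 -c "
from h import *
relg(419,323.5,145,93.9)
relg(419,323.5,69,93.9)"
```

```text
clock: 19.0
eef_pos: [515.2, -95.8, 232.1]
tcp_rot: [3.132, -0.003, 1.533]
contact_force: [-1.3, 0.6, 6.1]
opening: 0.503
cm [ 0.08 -0.18  0.11] roll 0.1 | grasp [516.7 -95.3  77.1] yaw 87.8 tilt mrad [9.9 3. ] F [-1.3  0.6  6.1] op 0.503
clock: 19.8
eef_pos: [514.0, -95.9, 301.1]
tcp_rot: [3.133, -0.004, 1.533]
contact_force: [-0.2, 0.1, -1.8]
opening: 0.504
cm [ 41.5  -11.21   0.17] roll -6.1 | grasp [515.3 -95.4 146.1] yaw 87.8 tilt mrad [8.3 3.3] F [-0.2  0.1 -1.8] op 0.504
cm [ 41.47 -11.27   7.77] roll -6.1 | grasp [515.3 -95.4 146.1] yaw 87.8 tilt mrad [8.3 3.3] F [-0.2  0.1 -1.8] op 0.504
```

```bash
python3 -m creep '35 1 -0.3 0 0; 35 3 -0.8 0 -1; 35 6 -1.6 0 -2; 35 10 -2.7 0 -3; 35 14 -3.8 0 -4; 35 18 -4.9 0 -5; 35 22 -5.9 0 -6; 35 26 -7 0 -6; 35 30 -8.1 0 -6; 35 34 -9.2 0 -6; 35 38 -10.3 0 -6; 35 40.3 -10.9 0 -6; 35 41.3 -11.2 0 -6; 35 41.5 -11.2 0 -6; 35 41.5 -11.2 2 -6; 35 41.5 -11.2 4 -6; 35 41.5 -11.2 6 -6; 35 41.5 -11.2 7.2 -6; 35 41.5 -11.2 7.2 -6; 35 41.5 -11.2 7.2 -6' 40
python3 -c "
from h import *
relg(419,323.5,68,93.9)"
```

```text
clock: 21.8
eef_pos: [418.6, 322.8, 229.9]
tcp_rot: [3.133, -0.002, 1.637]
contact_force: [0.1, 0.4, -1.2]
opening: 0.504
cm [ 0.03 -0.09  0.69] roll -0.1 | grasp [419.9 323.3  74.9] yaw 93.8 tilt mrad [8. 3.] F [ 0.1  0.4 -1.2] op 0.504
```

```bash
python3 -m creep '35 0 0 0.2 0; 35 0 0 0.4 0; 35 0 0 0.6 0; 35 0 0 0.7 0; 35 0 0 0.7 0; 35 0 0 0.7 0; 60 0 0 0.7 0; 80 0 0 0.7 0; 100 0 0 0.7 0; 100 0 0 0.7 0; 100 0 0 0.7 0; 100 0 0 -1 0; 100 0 0 -4 0; 100 0 0 -8 0; 100 0 0 -12 0; 100 0 0 -16 0; 100 0 0 -16 0; 100 0 0 -16 0; 100 0 0 -16 0' 40
python3 -c "
from h import *
relg(592,9,240,0)"
```

```text
clock: 23.7
eef_pos: [416.9, 322.0, 388.7]
tcp_rot: [3.135, -0.001, 1.637]
contact_force: [0.1, -0.2, -0.7]
opening: 1.002
cm [-32.41  15.3   -0.58] roll 93.8 | grasp [417.9 322.3 233.7] yaw 93.8 tilt mrad [6.5 1.8] F [ 0.1 -0.2 -0.7] op 1.002
```

```bash
python3 - <<'E'
from h import *
for n in("top","scene"):
    c=camera_info(n);p,d=grab_frame(n);cv2.imwrite(f"pics/{n}4.png",p);W=cloud(d,c);m=cmask(p)
    X,Y,Z=W[...,0],W[...,1],W[...,2]
    for k in("red","blue","yellow"):
        b=m[k]&(Z<26)&(X>400)&(X<700)&(abs(Y)<150);q=W[b]
        if len(q): e=cv2.fitEllipse(cv2.findContours(b.astype(np.uint8),0,1)[0][0]) ;print(n,k,"pad",q.mean(0).round(1),ray(*e[0],15,c)[:2].round(1))
        b=m[k]&(Z>100)&(Z<125)&(X>350)&(X<650)&(Y>250);q=W[b]
        if len(q): print(n,k,"cap",q.mean(0).round(1),len(q))
    l=m["wood"]&(Z>22)&(X>555)&(X<650)&(Y>-80)&(Y<100);
    kk,lab,st,_=cv2.connectedComponentsWithStats(l.astype(np.uint8));l=lab==1+st[1:,4].argmax();q=W[l]
    r=cv2.minAreaRect(q[:,:2].astype(np.float32));print("last",r)
    pts=[(y,s[:,0].min().round(1),s[:,0].max().round(1)) for y in range(-60,91,10) for s in [q[abs(q[:,1]-y)<4]] if len(s)];print(pts)
    q2,v=np.linalg.eigh(np.cov(q[:,:2].T));print("pca",np.degrees(np.arctan2(*v[::-1,1])),"y range",q[:,1].min(),q[:,1].max())
E
```

```text
top red pad [519.9   2.1  15.9] [520.1   2.1]
top red cap [498.1 329.3 117. ] 154
top blue pad [521.4 103.7  16.1] [521.6 103.8]
top blue cap [578.8 334.8 116.2] 167
top yellow cap [417.3 323.8 117.2] 156
last ((592.0272216796875, 8.497306823730469), (49.94438552856445, 143.98458862304688), 1.9435527324676514)
[(-60, np.float64(575.2), np.float64(608.3)), (-50, np.float64(573.2), np.float64(612.8)), (-40, np.float64(571.7), np.float64(611.4)), (-30, np.float64(571.1), np.float64(612.4)), (-20, np.float64(570.5), np.float64(613.3)), (-10, np.float64(568.4), np.float64(611.9)), (0, np.float64(568.0), np.float64(614.4)), (10, np.float64(567.2), np.float64(612.1)), (20, np.float64(567.0), np.float64(613.3)), (30, np.float64(566.2), np.float64(616.3)), (40, np.float64(566.2), np.float64(614.3)), (50, np.float64(566.3), np.float64(614.8)), (60, np.float64(567.9), np.float64(614.5)), (70, np.float64(572.2), np.float64(610.7)), (80, np.float64(579.8), np.float64(601.1))]
pca 90.37108324150711 y range -63.261031776075896 80.23563121377623
scene red pad [5.22e+02 3.00e-01 1.45e+01] [5.216e+02 
[... 313 characters left out ...]
at64(614.7)), (-50, np.float64(579.6), np.float64(617.2)), (-40, np.float64(574.1), np.float64(618.9)), (-30, np.float64(575.2), np.float64(617.0)), (-20, np.float64(574.5), np.float64(617.7)), (-10, np.float64(572.2), np.float64(619.4)), (0, np.float64(573.6), np.float64(618.6)), (10, np.float64(572.8), np.float64(617.5)), (20, np.float64(571.6), np.float64(617.7)), (30, np.float64(570.8), np.float64(618.2)), (40, np.float64(569.8), np.float64(618.2)), (50, np.float64(570.1), np.float64(617.9)), (60, np.float64(568.7), np.float64(616.0)), (70, np.float64(574.3), np.float64(609.8)), (80, np.float64(581.9), np.float64(601.7))]
pca 93.00752836926148 y range -68.54241012866599 79.16982732891793
```

View pics/top4.png

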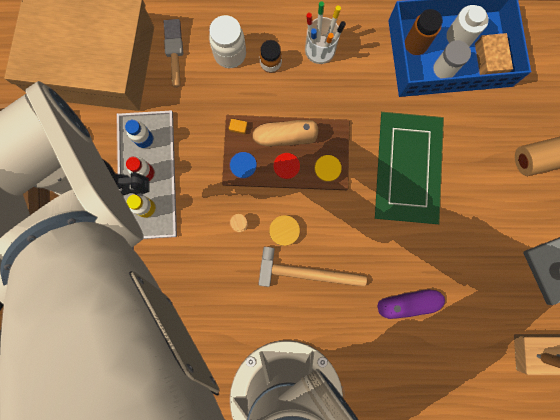

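View pics/scene4.png

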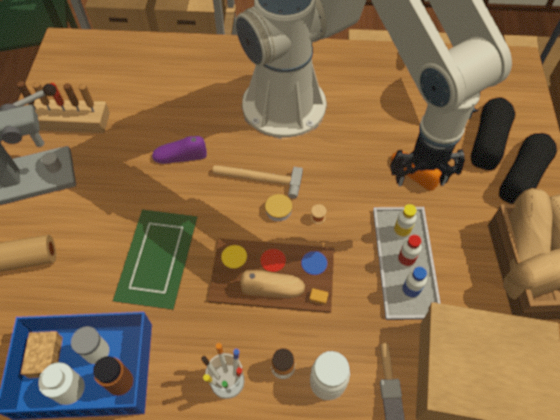

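```bash
python3 -c "
from h import *
relg(593,6.5,220,2.5)"; python3 -m creep '100 -1 0.5 0 2; 100 -3 1.4 0 6; 100 -5.5 2.6 0 12; 100 -8.5 4 0 19; 100 -11.5 5.4 0 26; 100 -14.5 6.8 0 33; 100 -17.5 8.3 0 40; 100 -20.5 9.7 0 47; 100 -23.5 11.1 0 54; 100 -26.5 12.5 0 61; 100 -29 13.7 0 68; 100 -31 14.6 0 75; 100 -32 15.1 0 82; 100 -32.5 15.4 0 88; 100 -32.7 15.4 0 91; 100 -32.7 15.4 0 91.3; 100 -32.7 15.4 0 91.3; 100 -32.7 15.4 0 91.3; 100 -32.7 15.4 0 91.3' 40
python3 -c "
from h import *
relg(593,6.5,40,2.5)
p,d=grab_frame('wrist');cv2.imwrite('pics/w5.png',p);c=camera_info('wrist');W=cloud(d,c)
m=cmask(p)['wood']&(W[...,2]>24)&(W[...,2]<95)&(abs(W[...,0]-593)<50)&(abs(W[...,1])<100)
q=W[m]
for y in range(-60,81,20):
    s=q[abs(q[:,1]-y)<4]; print(y,s[:,0].min().round(1),s[:,0].max().round(1),s[:,2].max().round(1))
print(q.min(0),q.max(0),cv2.minAreaRect(q[:,:2].astype(np.float32)))
"
```

```text
cm [-32.67  15.37   1.39] roll 91.3 | grasp [417.9 322.2 233.3] yaw 93.8 tilt mrad [5.8 1.3] F [-1.4  0.4 -0.4] op 1.002
clock: 25.7
eef_pos: [592.2, 6.0, 388.8]
tcp_rot: [-3.141, -0.006, 0.044]
contact_force: [0.1, 0.4, -0.6]
opening: 1.003
cm [-0.11 -0.   19.38] roll 0.0 | grasp [593.1   6.3 233.8] yaw 2.5 tilt mrad [5.6 1.3] F [ 0.1  0.4 -0.6] op 1.003
-60 576.3 610.0 81.2
-40 573.6 612.6 81.2
-20 570.6 614.7 79.6
0 569.8 616.3 67.1
20 569.0 616.6 58.2
40 567.3 616.6 50.4
60 569.4 614.8 42.8
80 580.3 604.3 34.0
[567.28775793 -64.33923745  24.31913806] [623.45509828  99.96549474  82.16121392] ((592.1001586914062, 18.695960998535156), (165.26734924316406, 52.656009674072266), 86.43963623046875)
```

View pics/w5.png

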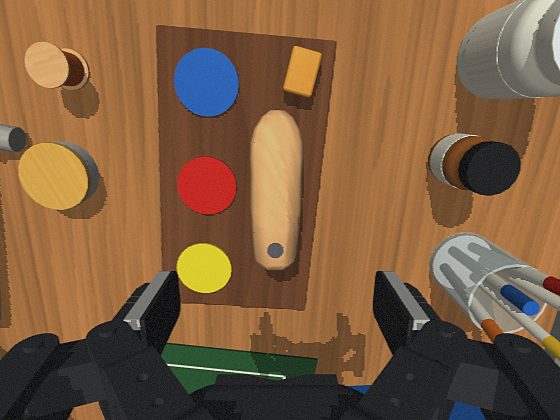

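```bash
python3 -m creep '100 0 -0.1 2 0; 100 -0.1 -0.1 5 0; 100 -0.1 -0.1 9 0; 100 -0.1 -0.1 13 0; 100 -0.1 -0.1 16 0; 100 -0.1 -0.1 18 0; 100 -0.1 -0.1 19 0; 100 -0.1 -0.1 19.3 0; 100 -0.1 -0.1 19.3 0; 40 -0.1 -0.1 19.3 0; 40 -0.1 -0.1 19.3 0; 40 -0.1 -0.1 19.3 0; 40 -0.1 -0.1 19.3 0; 40 -0.1 -0.1 19.3 0; 40 -0.1 -0.1 19.3 0; 40 -0.1 -0.1 19.3 0; 40 -0.1 -0.1 19.3 0' 60
python3 -c "
from h import *
relg(593,6.5,40,2.5)"
python3 -m creep '40 0 0 -0.5 0; 40 0 0 -1.5 0; 40 0 0 -3.5 0; 40 0 0 -6 0; 40 0 0 -8 0; 40 0 0 -8 0; 40 0 0 -8 0; 40 0 0 -8 0' 60
python3 -c "
from h import *
relg(521,-289.5,122,-95)"
```

```text
clock: 27.45
eef_pos: [592.8, 7.3, 197.2]
tcp_rot: [-3.141, -0.008, 0.044]
contact_force: [-1.5, -0.0, 6.5]
opening: 0.574
cm [-0.1   0.1   0.22] roll 0.0 | grasp [593.9   7.5  42.2] yaw 2.5 tilt mrad [7.5 1.4] F [-1.5 -0.   6.5] op 0.574
clock: 28.25
eef_pos: [591.6, 7.2, 276.2]
tcp_rot: [-3.14, -0.006, 0.044]
contact_force: [-0.1, -0.9, -2.9]
opening: 0.578
cm [-8.46 29.34 -0.16] roll 97.5 | grasp [592.5   7.4 121.2] yaw 2.5 tilt mrad [5.8 1.4] F [-0.1 -0.9 -2.9] op 0.578
```

```bash
python3 -m creep '40 -0.3 1 -0.5 2; 40 -0.8 2.6 -1 6; 40 -1.4 4.8 -1 12; 40 -2 7 -1 19; 40 -2.7 9.3 -1 26; 40 -3.4 11.8 -1 33; 40 -4.1 14.3 -1 40; 40 -4.8 16.8 -1 47; 40 -5.6 19.3 -1 55; 40 -6.3 21.8 -1 62; 40 -7 24.2 -1 70; 40 -7.6 26.5 -1 78; 40 -8.1 28.2 -1 85; 40 -8.4 29 -1 91; 40 -8.5 29.3 -1 95; 40 -8.5 29.3 -1 97; 40 -8.5 29.3 -1 97.5; 40 -8.5 29.3 -1 97.5; 40 -8.5 29.3 -1 97.5; 40 -8.5 29.3 -1 97.5' 60
python3 - <<'E'
from h import *
relg(521,-289.5,33.2,-95)
for n in("top","scene"):
    c=camera_info(n);p,d=grab_frame(n);cv2.imwrite(f"pics/{n}6.png",p)
    W=cloud(d,c);hsv=cv2.cvtColor(p,cv2.COLOR_BGR2HSV)
E
```

```text
clock: 30.25
eef_pos: [519.5, -289.2, 285.2]
tcp_rot: [-3.136, 0.002, -1.657]
contact_force: [0.6, 0.1, -3.4]
opening: 0.576
cm [ 0.06 -0.01  9.7 ] roll 0.1 | grasp [ 520.4 -289.   130.2] yaw -94.9 tilt mrad [5.5 1.5] F [ 0.6  0.1 -3.4] op 0.576
```

View pics/scene6.png

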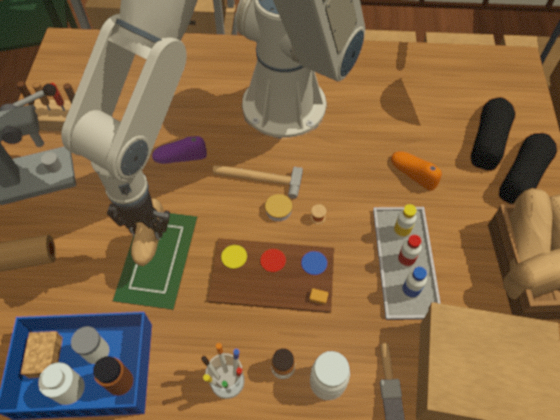

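```bash
python3 -m creep '40 0.05 0 2 0; 40 0.1 0 4 0; 40 0.1 0 6 0; 40 0.1 0 7.5 0; 40 0.1 0 8.5 0; 40 0.1 0 9 0; 40 0.1 0 9.2 0; 40 0.1 0 9.2 0; 40 0.1 0 9.2 0; 40 0.1 0 9.2 0' 60
python3 -c "
from h import *
relg(521,-289.5,33.2,-95)"
```

```text
clock: 31.35
eef_pos: [520.3, -290.2, 194.0]
tcp_rot: [-3.135, 0.001, -1.657]
contact_force: [-0.0, -0.7, -3.5]
opening: 0.575
cm [-0.06  0.04  0.58] roll 0.1 | grasp [ 521.3 -290.1   39. ] yaw -94.9 tilt mrad [6.7 0.8] F [-0.  -0.7 -3.5] op 0.575
```

```bash
python3 -m creep '40 0 0 0.2 0; 40 0 0 0.4 0; 40 0 0 0.6 0; 40 0 0 0.7 0; 40 0 0 0.7 0; 40 0 0 0.7 0' 60
python3 -c "
from h import *
relg(521,-289.5,33.2,-95)"
```

```text
clock: 31.95
eef_pos: [520.5, -290.2, 188.3]
tcp_rot: [-3.135, 0.001, -1.657]
contact_force: [-4.2, 2.7, 14.7]
opening: 0.577
cm [-0.06  0.06  0.01] roll 0.1 | grasp [ 521.5 -290.1   33.3] yaw -94.9 tilt mrad [6.9 0.6] F [-4.2  2.7 14.7] op 0.577
```

Contact is made (about 15 N up). Releasing and rising, then checking.

```bash
python3 -m creep '70 0 0 0 0; 90 0 0 0 0; 100 0 0 0 0; 100 0 0 0 0; 100 0 0 0 0; 100 0 0 -1 0; 100 0 0 -4 0; 100 0 0 -8 0; 100 0 0 -12 0; 100 0 0 -16 0; 100 0 0 -19 0; 100 0 0 -20 0; 100 0 0 -20 0; 100 0 0 -20 0; 100 0 0 -20 0'
python3 - <<'E'
from h import *
relg(579,334.5,215,93.9)
c=camera_info('wrist');p,d=grab_frame('wrist');cv2.imwrite('pics/w7.png',p)
p2,d2=grab_frame('scene');cv2.imwrite('pics/s7.png',cv2.resize(p2[190:330,90:260],None,fx=4,fy=4))
E
```

```text
clock: 33.45
eef_pos: [518.6, -290.1, 386.5]
tcp_rot: [-3.137, 0.002, -1.657]
contact_force: [-0.5, -0.1, -0.6]
opening: 0.999
cm [-62.71  -0.58   1.8 ] roll 171.2 | grasp [ 519.2 -289.8  231.5] yaw -94.9 tilt mrad [4.3 2.1] F [-0.5 -0.1 -0.6] op 0.999
```

View pics/w7.png

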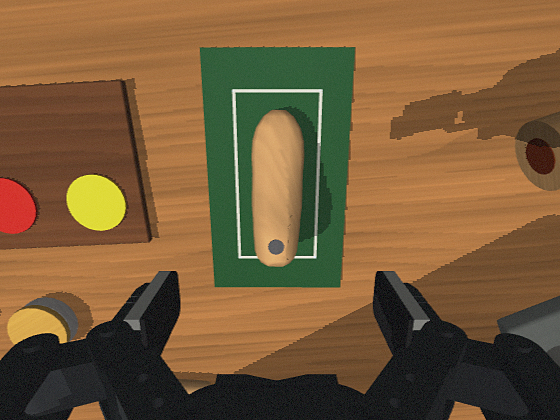

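View pics/s7.png

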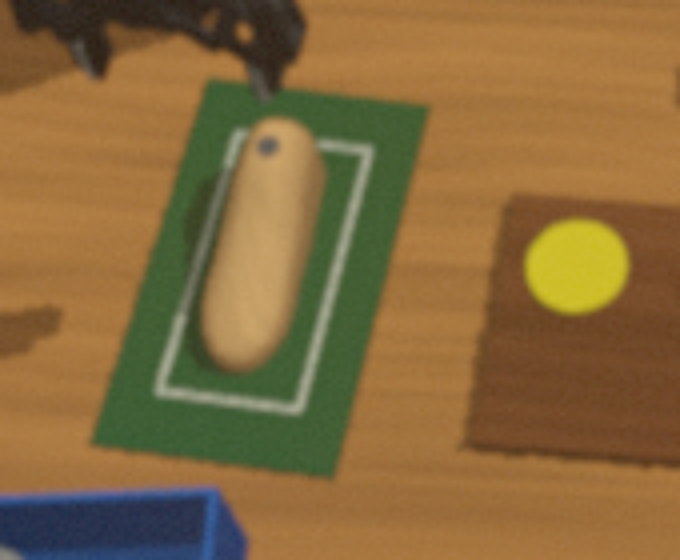

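```bash
python3 - <<'E'
from h import *
c=camera_info('wrist');p,d=grab_frame('wrist');W=cloud(d,c)
pt,dt=grab_frame('top');ct=camera_info('top')
for n,p,d,c in(('wrist',p,d,c),('top',pt,dt,ct)):
    W=cloud(d,c);X,Y,Z=W[...,0],W[...,1],W[...,2];hsv=cv2.cvtColor(p,cv2.COLOR_BGR2HSV);H,S,V=[hsv[...,i].astype(int) for i in range(3)]
    roi=(abs(X-521)<140)&(abs(Y+290)<85)
    g=roi&(H>45)&(H<90)&(S>60)&(Z<14)
    def rect(q):
        r=cv2.minAreaRect(q.astype(np.float32));b=cv2.boxPoints(r);e=max((b[1]-b[0],b[2]-b[1]),key=np.linalg.norm);return np.round(r[0],1),np.round(r[1],1),round(float(np.degrees(np.arctan(e[1]/e[0]))),2)
    P=lambda m,z:np.array([ray(u,v,z,c)[:2] for v,u in np.argwhere(m)])
    print(n,"mat",rect(P(g,3)))
    w=roi&(S<90)&(V>110)&(Z<14)&(abs(Y+290)<65);
    if w.sum()>20: print("frame",rect(P(w,3)),w.sum())
    l=roi&(H>5)&(H<25)&(S>40)&(V>60)&(Z>10)&(abs(Y+290)<50)
    kk,lab,st,_=cv2.connectedComponentsWithStats(l.astype(np.uint8));l=lab==1+st[1:,4].argmax()
    q=W[l];print("last",rect(q[:,:2]),"z",q[:,2].max().round(1))
    ex=np.array([np.cos(np.radians(-5)),np.sin(np.radians(-5))]);s=(q[:,:2]-[521,-289.5])@ex;t=(q[:,:2]-[521,-289.5])@[-ex[1],ex[0]]
    print("along",s.min().round(1),s.max().round(1),"across",t.min().round(1),t.max().round(1))
    for a in(-40,-20,0,20,40): k=abs(s-a)<4;print(a,t[k].min().round(1),t[k].max().round(1),q[k,2].max().round(1))
E
```

```text
wrist mat (array([ 522.4, -290.7]), array([149.9, 258.8]), -4.83)
frame (array([ 522. , -290.3]), array([ 92. , 184.9]), -4.89) 1677
last (array([ 521.6, -291. ]), array([ 50.6, 145.9]), -5.39) z 357.3
along -72.2 73.7 across -26.9 23.8
-40 -23.2 22.7 72.1
-20 -25.1 23.7 65.8
0 -24.9 23.7 55.0
20 -26.8 23.8 46.0
40 -26.8 23.6 38.7
top mat (array([ 521. , -289.1]), array([149.8, 258.6]), -4.94)
frame (array([ 521.4, -289.2]), array([ 91.7, 185.5]), -5.09) 321
last (array([ 504.1, -274.6]), array([161.8,  64.4]), 8.25) z 620.5
along -96.6 59.3 across -27.4 52.1
-40 -21.6 34.6 592.4
-20 6.3 40.8 596.6
0 -2.2 49.5 620.5
20 -7.0 51.4 611.7
40 7.4 51.2 601.9
```

```bash
python3 - <<'E'
from h import *
relg(419.5,323,215,-86)
for n in ("top","scene","wrist"):
    c=camera_info(n);p,d=grab_frame(n);W=cloud(d,c);m=cmask(p)
    X,Y,Z=W[...,0],W[...,1],W[...,2]
    for k in("red","blue","yellow"):
        b=m[k]&(Z<26)&(X>450)&(X<600)&(abs(Y)<150);q=W[b]
        if len(q)>100: e=cv2.fitEllipse(max(cv2.findContours(b.astype(np.uint8),0,1)[0],key=len));print(n,k,"pad",q.mean(0).round(1),ray(*e[0],15,c)[:2].round(1),len(q))
        b=m[k]&(Z>100)&(Z<125)&(X>350)&(X<650)&(Y>250);q=W[b]
        if len(q): print(n,k,"cap",q.mean(0).round(1),len(q))
E
```

```text
cm [-60.21  15.27   1.76] roll -8.9 | grasp [ 519.8 -290.   232.2] yaw -94.9 tilt mrad [5.3 1.6] F [-0.1  0.1 -1.2] op 1.0
top red pad [519.9   2.   15.8] [520.   2.] 550
top red cap [498.5 329.5 117.1] 149
top blue pad [521.3 103.6  16.1] [521.5 103.7] 526
top blue cap [579.7 335.5 116.9] 153
top yellow pad [515.1 -94.5  15.9] [515.2 -94.6] 542
top yellow cap [417.3 324.1 117.1] 157
scene red pad [ 5.206e+02 -3.000e-01  1.470e+01] [ 5.209e+02 -3.000e-01] 430
scene red cap [502.2 326.  114.7] 100
scene blue pad [522.4 101.   14.4] [522.7 101. ] 379
scene blue cap [583.  332.4 115.5] 107
scene yellow pad [515.7 -97.5  14.5] [516.  -97.4] 463
scene yellow cap [419.  321.1 115.5] 107
wrist red pad [518.3  -8.8  16.1] [518.2  -7.8] 1595
wrist yellow pad [516.6 -96.4  16. ] [516.6 -95.8] 2563
```

```bash
python3 -m creep '100 -1 0.3 0 0; 100 -3 0.8 0 -1; 100 -6 1.5 0 -2; 100 -10 2.5 0 -3; 100 -14 3.6 0 -4; 100 -18 4.6 0 -5; 100 -22 5.6 0 -6; 100 -26 6.6 0 -7; 100 -30 7.6 0.3 -8; 100 -34 8.6 0.5 -8.5; 100 -38 9.6 1 -9; 100 -42 10.6 1.3 -9; 100 -46 11.6 1.5 -9; 100 -50 12.7 1.8 -9; 100 -54 13.7 1.8 -9; 100 -57 14.5 1.8 -9; 100 -59 15 1.8 -9; 100 -60 15.2 1.8 -9; 100 -60.2 15.3 1.8 -9; 100 -60.2 15.3 1.8 -9'
python3 -m creep '100 0 0 0 0; 100 0 0 0 0; 100 0 0 0 0'
python3 - <<'E'
from h import *
relg(419.5,323,68.5,-86)
c=camera_info('wrist');p,d=grab_frame('wrist');W=cloud(d,c);m=cmask(p);Z=W[...,2];cv2.imwrite("pics/w8.png",p)
for k in("red","blue","yellow"):
    b=m[k]&(Z>100)&(Z<125)&(W[...,1]>250);q=W[b]
    if len(q): print(k,"cap",q.mean(0).round(1),len(q))
E
```

```text
clock: 35.8
eef_pos: [418.0, 322.3, 369.8]
tcp_rot: [-3.136, 0.0, -1.499]
contact_force: [-0.1, -0.2, -0.3]
opening: 0.999
clock: 36.1
eef_pos: [418.1, 321.6, 369.8]
tcp_rot: [-3.136, 0.0, -1.5]
contact_force: [-0.1, 0.3, -0.8]
opening: 1.0
cm [-0.13  0.04 14.63] roll 0.1 | grasp [419.1 321.7 214.8] yaw -85.9 tilt mrad [6.  0.5] F [-0.1  0.3 -0.8] op 1.0
red cap [500.  329.  117.1] 1769
yellow cap [418.6 323.2 117. ] 1286
```

View pics/w8.png

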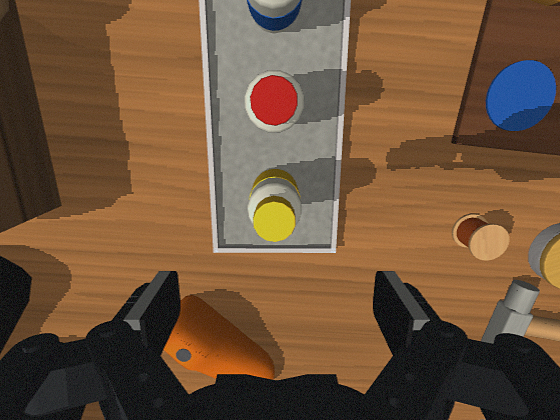

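```bash
python3 -m creep '100 -0.1 0 2 0; 100 -0.1 0 5 0; 100 -0.1 0 8.5 0; 100 -0.1 0 11 0; 100 -0.1 0 13 0; 100 -0.1 0 14 0; 100 -0.1 0 14.6 0; 100 -0.1 0 14.6 0; 100 -0.1 0 14.6 0; 35 -0.1 0 14.6 0; 35 -0.1 0 14.6 0; 35 -0.1 0 14.6 0; 35 -0.1 0 14.6 0; 35 -0.1 0 14.6 0; 35 -0.1 0 14.6 0; 35 -0.1 0 14.6 0; 35 -0.1 0 14.6 0' 40
python3 -c "
from h import *
relg(419.5,323,68.5,-86)"
python3 -m creep '35 0 0 -0.5 0; 35 0 0 -1.5 0; 35 0 0 -3.5 0; 35 0 0 -6 0; 35 0 0 -8 0; 35 0 0 -8 0; 35 0 0 -8 0; 35 0 0 -8 0' 40
python3 -c "
from h import *
relg(515.8,-96,145,-92.3)"
```

```text
clock: 37.85
eef_pos: [419.1, 323.0, 224.5]
tcp_rot: [-3.135, 0.001, -1.5]
contact_force: [-0.2, 0.3, 5.7]
opening: 0.504
cm [0.01 0.07 0.1 ] roll 0.1 | grasp [420.2 323.2  69.5] yaw -85.9 tilt mrad [6.8 1.2] F [-0.2  0.3  5.7] op 0.504
clock: 38.65
eef_pos: [418.2, 322.6, 303.7]
tcp_rot: [-3.136, -0.0, -1.5]
contact_force: [-0.2, 0.5, -2.1]
opening: 0.504
cm [42.44 -6.68  0.41] roll 6.4 | grasp [419.1 322.6 148.7] yaw -85.9 tilt mrad [5.7 0.3] F [-0.2  0.5 -2.1] op 0.504
```

```bash
python3 -m creep '35 1 -0.2 0 0; 35 3 -0.5 0 1; 35 6 -0.9 0 2; 35 10 -1.6 0 3; 35 14 -2.2 0 4; 35 18 -2.8 0 5; 35 22 -3.4 0 6; 35 26 -4.1 0 6.4; 35 30 -4.7 0 6.4; 35 34 -5.4 0 6.4; 35 38 -6 0 6.4; 35 40.5 -6.4 0 6.4; 35 42 -6.6 0 6.4; 35 42.4 -6.7 0 6.4; 35 42.4 -6.7 0 6.4; 35 42.4 -6.7 0 6.4; 35 42.4 -6.7 0 6.4; 35 42.4 -6.7 0 6.4' 40
python3 - <<'E'
from h import *
relg(515.8,-96,79,-92.3)
c=camera_info('wrist');p,d=grab_frame('wrist');W=cloud(d,c);m=cmask(p);Z=W[...,2];cv2.imwrite("pics/w9.png",p)
for k in("red","blue","yellow"):
    b=m[k]&(Z>100)&(W[...,1]<250);q=W[b]
    if len(q): print(k,"held",q.mean(0).round(1),len(q))
    b=m[k]&(Z<26)&(abs(W[...,1])<150);q=W[b]
    if len(q): print(k,"pad",np.percentile(q,[1,99],axis=0).round(1).tolist())
E
```

```text
clock: 40.45
eef_pos: [515.0, -94.7, 304.2]
tcp_rot: [-3.136, 0.001, -1.61]
contact_force: [-0.9, 0.3, -1.1]
opening: 0.499
cm [0.14 0.04 7.02] roll 0.0 | grasp [515.8 -94.6 149.2] yaw -92.3 tilt mrad [5.6 0.4] F [-0.9  0.3 -1.1] op 0.499
red held [590.8 -97.9 274.9] 20
red pad [[492.1, -28.4, 14.5], [549.9, 29.6, 17.5]]
blue held [590.8 -97.9 274.9] 14
blue pad [[493.5, 72.4, 14.3], [551.3, 128.9, 17.6]]
yellow held [532.3 -95.5 175.7] 57
yellow pad [[502.8, -125.5, 14.3], [545.7, -66.8, 17.6]]
```

View pics/w9.png

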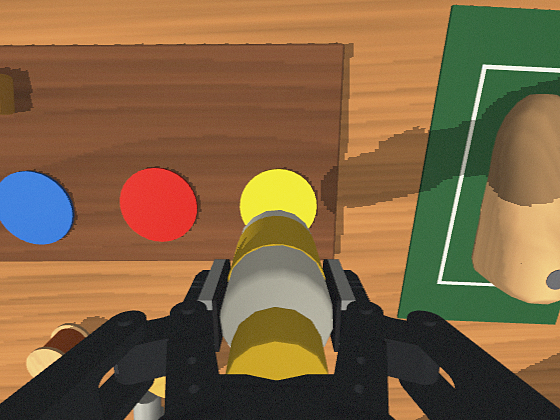

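```bash
python3 -m creep '35 0.1 0 1 0; 35 0.15 0 3 0; 35 0.15 0 5 0; 35 0.15 0 6 0; 35 0.15 0 6.4 0; 35 0.15 0 6.4 0; 35 0.15 0 6.4 0; 35 0.15 0 6.4 0' 40
python3 -c "
from h import *
relg(516,-96,78,-92.3)"
```

```text
clock: 41.3
eef_pos: [515.7, -96.4, 240.9]
tcp_rot: [-3.135, 0.0, -1.61]
contact_force: [0.4, -0.1, -1.0]
opening: 0.506
cm [-0.04  0.09  0.79] roll 0.0 | grasp [516.8 -96.4  85.9] yaw -92.3 tilt mrad [7.1 0.1] F [ 0.4 -0.1 -1. ] op 0.506
```

```bash
python3 -m creep '35 0 0.05 0.2 0; 35 0 0.05 0.5 0; 35 0 0.05 0.7 0; 35 0 0.05 0.8 0; 35 0 0.05 0.85 0; 35 0 0.05 0.85 0; 35 0 0.05 0.85 0' 40
python3 -c "
from h import *
relg(516,-96,78,-92.3)"
```

```text
clock: 42.0
eef_pos: [515.4, -96.4, 233.4]
tcp_rot: [-3.134, 0.0, -1.61]
contact_force: [-4.6, 1.5, 14.5]
opening: 0.503
cm [-0.03  0.06  0.04] roll 0.0 | grasp [516.6 -96.4  78.5] yaw -92.3 tilt mrad [7.4 0.1] F [-4.6  1.5 14.5] op 0.503
```

Contact; release, rise, and move to red in the tray.

```bash
python3 -m creep '60 0 0 0 0; 80 0 0 0 0; 100 0 0 0 0; 100 0 0 0 0; 100 0 0 0 0; 100 0 0 -1 0; 100 0 0 -4 0; 100 0 0 -8 0; 100 0 0 -11 0; 100 0 0 -13.5 0; 100 0 0 -14 0; 100 0 0 -14 0; 100 0 0 -14 0; 100 0 0 -14 0'
python3 - <<'E'
from h import *
relg(500,328.7,215,-86)
c=camera_info('wrist');p,d=grab_frame('wrist');cv2.imwrite("pics/w10.png",p)
W=cloud(d,c);m=cmask(p);Z=W[...,2]
b=m["yellow"]&(Z>118)&(Z<135)&(W[...,1]<0);print("cap",W[b].mean(0).round(1))
E
```

```text
clock: 43.4
eef_pos: [513.9, -96.3, 372.2]
tcp_rot: [-3.136, 0.001, -1.61]
contact_force: [-0.1, -0.9, -0.2]
opening: 1.003
cm [-42.4    3.16   0.23] roll -6.3 | grasp [514.7 -96.2 217.2] yaw -92.3 tilt mrad [5.2 0.5] F [-0.1 -0.9 -0.2] op 1.003
cap [515.2 -96.1 126.1]
```

View pics/w10.png

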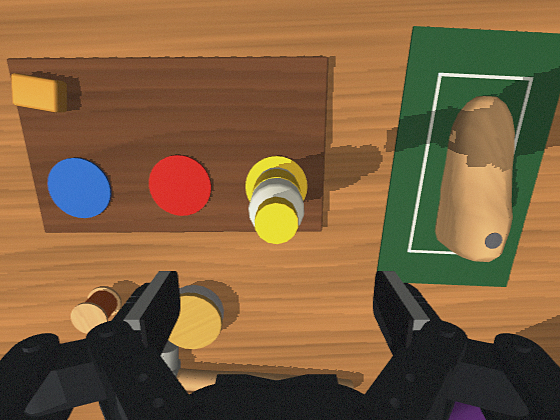

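Yellow stands on its pad: cap (276,222), pad rim at (276,185), and the cap at (515,-96) matches the pad centre of about (516,-96). Next is red.

```bash
python3 -m creep '100 -1 0.1 0 0; 100 -3 0.2 0 -1; 100 -6 0.4 0 -2; 100 -10 0.7 0 -3; 100 -14 1 0 -4; 100 -18 1.3 0 -5; 100 -22 1.6 0 -6; 100 -26 1.9 0.2 -6; 100 -30 2.2 0.2 -6; 100 -34 2.5 0.2 -6; 100 -38 2.8 0.2 -6.3; 100 -40.5 3 0.2 -6.3; 100 -42 3.1 0.2 -6.3; 100 -42.4 3.2 0.2 -6.3; 100 -42.4 3.2 0.2 -6.3; 100 -42.4 3.2 0.2 -6.3; 100 -42.4 3.2 0.2 -6.3; 100 -42.4 3.2 0.2 -6.3'
python3 - <<'E'
from h import *
relg(500,328.7,68.5,-86)
c=camera_info('wrist');p,d=grab_frame('wrist');W=cloud(d,c);m=cmask(p);Z=W[...,2]
for k in("red","blue"):
    b=m[k]&(Z>100)&(Z<125)&(W[...,1]>250);q=W[b]
    if len(q): print(k,"cap",q.mean(0).round(1),len(q))
E
```

```text
clock: 45.25
eef_pos: [499.1, 327.7, 370.5]
tcp_rot: [-3.136, 0.0, -1.502]
contact_force: [-0.8, 0.3, 0.5]
opening: 0.996
cm [-0.09  0.06 14.7 ] roll -0.0 | grasp [499.9 327.8 215.5] yaw -86.0 tilt mrad [5.3 0.4] F [-0.8  0.3  0.5] op 0.996
red cap [500.4 329.1 117. ] 1299
blue cap [581.5 334.8 117.1] 1805
```

```bash
python3 -m creep '100 -0.1 0 2 0; 100 -0.1 0 5 0; 100 -0.1 0 8.5 0; 100 -0.1 0 11 0; 100 -0.1 0 13 0; 100 -0.1 0 14 0; 100 -0.1 0 14.7 0; 100 -0.1 0 14.7 0; 100 -0.1 0 14.7 0; 35 -0.1 0 14.7 0; 35 -0.1 0 14.7 0; 35 -0.1 0 14.7 0; 35 -0.1 0 14.7 0; 35 -0.1 0 14.7 0; 35 -0.1 0 14.7 0; 35 -0.1 0 14.7 0; 35 -0.1 0 14.7 0' 40
python3 -c "
from h import *
relg(500,328.7,68.5,-86)"
python3 -m creep '35 0 0 -0.5 0; 35 0 0 -1.5 0; 35 0 0 -3.5 0; 35 0 0 -6 0; 35 0 0 -8 0; 35 0 0 -8 0; 35 0 0 -8 0; 35 0 0 -8 0' 40
python3 -c "
from h import *
relg(520.8,1,145,-92.3)"
```

```text
clock: 47.0
eef_pos: [500.0, 329.1, 224.2]
tcp_rot: [-3.135, 0.001, -1.502]
contact_force: [0.3, -0.8, 6.1]
opening: 0.5
cm [0.05 0.11 0.07] roll -0.0 | grasp [501.  329.3  69.2] yaw -86.0 tilt mrad [6.3 1.1] F [ 0.3 -0.8  6.1] op 0.5
clock: 47.8
eef_pos: [499.1, 328.8, 303.2]
tcp_rot: [-3.137, -0.0, -1.502]
contact_force: [-0.7, 0.3, -1.9]
opening: 0.5
cm [32.85  0.18  0.32] roll 6.3 | grasp [499.8 328.8 148.2] yaw -86.0 tilt mrad [4.9 0.2] F [-0.7  0.3 -1.9] op 0.5
```

```bash
python3 -m creep '35 1 0 0 0; 35 3 0 0 1; 35 6 0 0 2; 35 10 0.1 0 3; 35 14 0.1 0 4; 35 18 0.1 0 5; 35 22 0.2 0 6; 35 26 0.2 0 6.3; 35 29 0.2 0 6.3; 35 31.5 0.2 0 6.3; 35 32.7 0.2 0 6.3; 35 32.9 0.2 0 6.3; 35 32.9 0.2 2 6.3; 35 32.9 0.2 4 6.3; 35 32.9 0.2 5.5 6.3; 35 32.9 0.2 6 6.3; 35 32.9 0.2 6 6.3; 35 32.9 0.2 6 6.3; 35 32.9 0.2 6 6.3' 40
python3 -c "
from h import *
relg(520.8,1,78.2,-92.3)"
```

```text
clock: 49.7
eef_pos: [520.5, 0.6, 244.0]
tcp_rot: [-3.135, 0.0, -1.611]
contact_force: [0.8, 0.7, -1.3]
opening: 0.505
cm [-0.03  0.08  1.08] roll -0.0 | grasp [521.5   0.7  89. ] yaw -92.3 tilt mrad [6.2 0.2] F [ 0.8  0.7 -1.3] op 0.505
```

```bash
python3 -m creep '35 0 0.05 0.4 0; 35 0 0.05 0.7 0; 35 0 0.05 0.9 0; 35 0 0.05 1.1 0; 35 0 0.05 1.1 0; 35 0 0.05 1.1 0; 35 0 0.05 1.1 0' 40
python3 -c "
from h import *
relg(520.8,1,78.2,-92.3)"
```

```text
clock: 50.4
eef_pos: [520.2, 0.6, 233.2]
tcp_rot: [-3.135, 0.0, -1.611]
contact_force: [-0.8, 0.9, 3.4]
opening: 0.501
cm [-0.03  0.05  0.  ] roll -0.0 | grasp [521.3   0.7  78.2] yaw -92.3 tilt mrad [6.6 0.2] F [-0.8  0.9  3.4] op 0.501
```

```bash
python3 -m creep '60 0 0 0 0; 80 0 0 0 0; 100 0 0 0 0; 100 0 0 0 0; 100 0 0 0 0; 100 0 0 -1 0; 100 0 0 -4 0; 100 0 0 -8 0; 100 0 0 -11 0; 100 0 0 -13.5 0; 100 0 0 -14 0; 100 0 0 -14 0; 100 0 0 -14 0; 100 0 0 -14 0'
python3 - <<'E'
from h import *
relg(580.7,334.2,215,-86)
c=camera_info('wrist');p,d=grab_frame('wrist');cv2.imwrite("pics/w11.png",p)
W=cloud(d,c);m=cmask(p);Z=W[...,2]
for k in("red","yellow"):
    b=m[k]&(Z>118)&(Z<135)&(abs(W[...,1])<150);print(k,"cap",W[b].mean(0).round(1))
E
```

```text
clock: 51.8
eef_pos: [518.8, 0.6, 371.9]
tcp_rot: [-3.137, 0.0, -1.611]
contact_force: [0.0, 0.0, 0.1]
opening: 1.001
cm [-33.58  -4.76   0.23] roll -6.3 | grasp [519.5   0.6 216.9] yaw -92.3 tilt mrad [4.3 0.2] F [0.  0.  0.1] op 1.001
red cap [520.9   0.6 126. ]
yellow cap [515.2 -95.9 126.1]
```

View pics/w11.png

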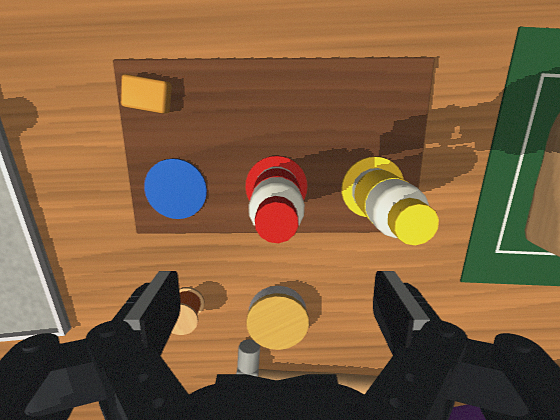

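Red stands centred on its pad at (276,185), and the cap at (520.9,0.6) matches the pad centre of (520.5,0.8). Next is blue.

```bash
python3 -m creep '100 -1 -0.2 0 0; 100 -3 -0.4 0 -1; 100 -6 -0.9 0 -2; 100 -10 -1.4 0 -3; 100 -14 -2 0 -4; 100 -18 -2.6 0 -5; 100 -22 -3.1 0 -6; 100 -26 -3.7 0.2 -6.3; 100 -29.5 -4.2 0.2 -6.3; 100 -32 -4.5 0.2 -6.3; 100 -33.3 -4.7 0.2 -6.3; 100 -33.6 -4.8 0.2 -6.3; 100 -33.6 -4.8 0.2 -6.3; 100 -33.6 -4.8 0.2 -6.3; 100 -33.6 -4.8 0.2 -6.3; 100 -33.6 -4.8 0.2 -6.3'
python3 - <<'E'
from h import *
relg(580.7,334.2,68.5,-86)
c=camera_info('wrist');p,d=grab_frame('wrist');W=cloud(d,c);m=cmask(p);Z=W[...,2]
for k in("blue",):
    b=m[k]&(Z>100)&(Z<125)&(W[...,1]>250);q=W[b]
    if len(q): print(k,"cap",q.mean(0).round(1),len(q))
E
```

```text
clock: 53.45
eef_pos: [580.6, 333.5, 370.5]
tcp_rot: [-3.137, -0.0, -1.502]
contact_force: [0.5, 0.1, -0.6]
opening: 0.996
cm [-0.07  0.11 14.7 ] roll -0.1 | grasp [581.2 333.6 215.5] yaw -86.1 tilt mrad [4.4 0.2] F [ 0.5  0.1 -0.6] op 0.996
blue cap [582.3 335.1 116.8] 1351
```

```bash
python3 -m creep '100 -0.1 0 2 0; 100 -0.1 0 5 0; 100 -0.1 0 8.5 0; 100 -0.1 0 11 0; 100 -0.1 0 13 0; 100 -0.1 0 14 0; 100 -0.1 0 14.7 0; 100 -0.1 0 14.7 0; 100 -0.1 0 14.7 0; 35 -0.1 0 14.7 0; 35 -0.1 0 14.7 0; 35 -0.1 0 14.7 0; 35 -0.1 0 14.7 0; 35 -0.1 0 14.7 0; 35 -0.1 0 14.7 0; 35 -0.1 0 14.7 0; 35 -0.1 0 14.7 0' 40
python3 -c "
from h import *
relg(580.7,334.2,68.5,-86)"
python3 -m creep '35 0 0 -0.5 0; 35 0 0 -1.5 0; 35 0 0 -3.5 0; 35 0 0 -6 0; 35 0 0 -8 0; 35 0 0 -8 0; 35 0 0 -8 0; 35 0 0 -8 0' 40
python3 -c "
from h import *
relg(522.5,102.3,145,-92.3)"
```

```text
clock: 55.2
eef_pos: [581.4, 334.9, 224.4]
tcp_rot: [-3.136, 0.0, -1.502]
contact_force: [-0.6, -0.4, 5.7]
opening: 0.503
cm [0.07 0.16 0.09] roll -0.1 | grasp [582.2 335.   69.4] yaw -86.1 tilt mrad [5.4 0.8] F [-0.6 -0.4  5.7] op 0.503
clock: 56.0
eef_pos: [580.5, 334.5, 303.1]
tcp_rot: [-3.138, -0.0, -1.502]
contact_force: [-0.4, -0.6, -2.1]
opening: 0.502
cm [22.76  7.43  0.29] roll 6.2 | grasp [581.1 334.5 148.1] yaw -86.1 tilt mrad [ 3.7 -0.1] F [-0.4 -0.6 -2.1] op 0.502
```

```bash
python3 -m creep '35 1 0.3 0 0; 35 3 1 0 1; 35 6 2 0 2; 35 9.5 3.1 0 3; 35 13 4.2 0 4; 35 16.5 5.4 0 5; 35 19.5 6.4 0 6; 35 21.8 7.1 0 6.2; 35 22.6 7.4 0 6.2; 35 22.8 7.4 0 6.2; 35 22.8 7.4 0 6.2; 35 22.8 7.4 2 6.2; 35 22.8 7.4 4 6.2; 35 22.8 7.4 5.5 6.2; 35 22.8 7.4 6 6.2; 35 22.8 7.4 6 6.2; 35 22.8 7.4 6 6.2; 35 22.8 7.4 6 6.2' 40
python3 -c "
from h import *
relg(522.5,102.3,78.4,-92.3)"
```

```text
clock: 57.8
eef_pos: [522.9, 102.3, 243.7]
tcp_rot: [-3.137, 0.0, -1.61]
contact_force: [-0.3, -0.2, -1.6]
opening: 0.5
cm [0.01 0.12 1.03] roll 0.1 | grasp [523.7 102.3  88.7] yaw -92.2 tilt mrad [5.  0.1] F [-0.3 -0.2 -1.6] op 0.5
```

```bash
python3 -m creep '35 0 0.1 0.4 0; 35 0 0.1 0.7 0; 35 0 0.1 0.9 0; 35 0 0.1 1 0; 35 0 0.1 1.1 0; 35 0 0.1 1.1 0; 35 0 0.1 1.1 0' 40
python3 -c "
from h import *
relg(522.5,102.3,78.4,-92.3)"
```

```text
clock: 58.5
eef_pos: [522.0, 102.3, 233.3]
tcp_rot: [-3.137, 0.0, -1.61]
contact_force: [-3.0, -1.6, 6.5]
opening: 0.507
cm [ 0.    0.03 -0.01] roll 0.0 | grasp [522.8 102.3  78.3] yaw -92.3 tilt mrad [5.1 0.1] F [-3.  -1.6  6.5] op 0.507
```

```bash
python3 -m creep '60 0 0 0 0; 80 0 0 0 0; 100 0 0 0 0; 100 0 0 0 0; 100 0 0 0 0; 100 0 0 -1 0; 100 0 0 -4 0; 100 0 0 -8 0; 100 0 0 -12 0; 100 0 0 -15 0; 100 -4 0 -16 0; 100 -8 0 -16 0; 100 -12 0 -16 0; 100 -16 0 -16 0; 100 -18 0 -16 0; 100 -18 0 -16 0; 100 -18 0 -16 0; 100 -18 0 -16 0'
python3 - <<'E'
from h import *
print(sense()["clock"],sense()["eef_pos"])
for n in("top","scene","wrist"):
    c=camera_info(n);p,d=grab_frame(n);cv2.imwrite(f"pics/{n}9.png",p);W=cloud(d,c);m=cmask(p);Z=W[...,2]
    for k in("red","yellow","blue"):
        a=m[k]&(abs(W[...,1])<150)&(W[...,0]>450)&(W[...,0]<600)
        b=a&(Z>118)&(Z<135)
        if b.sum()>10: print(n,k,"cap",W[b].mean(0).round(1))
E
```

```text
clock: 60.3
eef_pos: [528.2, 281.0, 393.4]
tcp_rot: [-3.137, -0.0, -1.611]
contact_force: [-0.3, -0.8, 0.4]
opening: 1.001
60.3 [528.19274809 280.96619175 393.41070797]
top red cap [518.7   2.  126. ]
top blue cap [520.3 103.2 125.8]
scene red cap [ 5.221e+02 -4.000e-01  1.243e+02]
scene blue cap [522.2 100.7 124.4]
wrist blue cap [522.8 104.5 125.5]
```

View pics/top9.png

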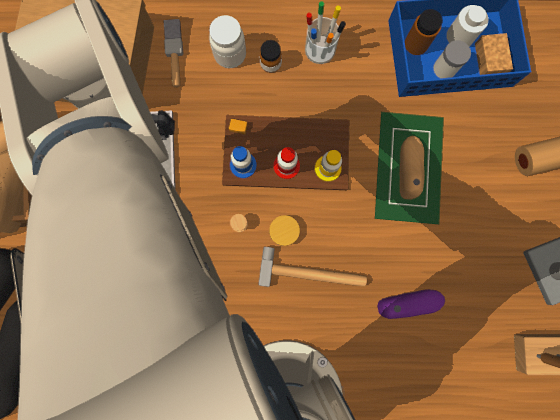

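View pics/scene9.png

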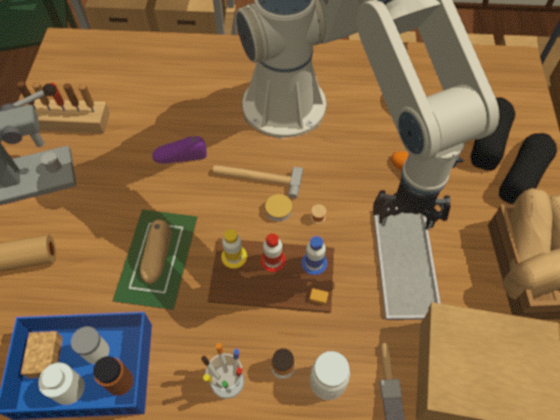

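```bash
python3 -c "
from rig import *
print(sign_off())"
```

```text
the job is handed in; nothing more can be done
None
```

I did the job in the order asked and handed it in at about 60 s of the 138 s allowed. No bottle tipped in any of my checks.

- **Bottles out:** I stood blue, red and yellow on the grey tray in a row, 80 mm apart. The wrist force stayed near or below 15 N in every reading I took.
- **Last:** I took the plain-wood last from behind the bottles and set it on its sole inside the white frame, toe toward +x. The wrist camera put it within about 1 mm of the frame's centre and 0.5° of its direction. The top camera could not confirm this because the arm was in its view. The last pictures show it still inside the frame.
- **Bottles back:** I returned yellow, red and blue to their own pads and then moved the arm clear.
    - **Red and blue:** by the top and scene cameras, each cap sits within about 1.5 mm of its pad centre.
    - **Yellow:** the wrist camera read it within about 1 mm of its pad centre right after placing. My final colour check missed its shaded cap, but both last pictures show it upright on its pad.

Two things disagreed slightly: the cameras differed from each other by 2–4 mm, so I averaged them, and the tool leaned by 0.2–0.6° through the run, which I allowed for.

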